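Shut and wedge the jar shaker's guard, then set its timer by clicks

TASK

Get the small jar shaker ready for a run: swing its guard shut, then slide the wooden wedge, thin end first, under the guard from the front and tap or push it in until it jams the guard tight, and leave it there. Then turn the timer dial anticlockwise back to its zero stop, and from there clockwise exactly five clicks. Leave the dish and the calculator where they lie.

Things in the scene. Friction and masses are not known exactly. Their poses are not given: they have to be found in the camera images.
- shaker: Jar shaker: low grey housing fixed to the bench, 78 mm deep (x), 200 wide (y), 85 high. Origin on the bench under its middle; x points from the front into the machine, y to its left seen from the robot. Front face x = -38 mm. Left part (y -18 to 88): open-topped bay with a jar, floor raised 24 mm, bench free beneath. Right part: timer box, flat top at z = 85, dial axis vertical at x = 0, y = -60.
- guard_panel: Guard: upright bare metal plate 116 mm wide, 8 thick, from z = 18 to 78 mm above the bench, hinged at its left end in front of the bay. Origin on the vertical hinge axis at bench height (x = -42, y = 98 mm in the shaker's frame). The plate extends from there along its own -y; its -x side, 4 mm out, is the outer face, towards the robot when shut.
- guard (a joint): Opening angle of the guard, rad: 0 = shut against the housing (firm stop), growing as its free right edge swings out towards the robot, clockwise seen from above; starts at 0.45 to 0.8. It stays where it is left (friction about 0.04 N m).
- guard_edge (a point): On the guard's outer face, at its free vertical edge, 48 mm above the bench. Axes as the guard's.
- guard_foot (a point): Point of the bench below the middle of the shut guard's outer face (x = -46, y = 35 mm in the shaker's frame; fixed to the shaker, axes as the shaker's). The gap between bench and guard is 18 mm.
- wedge: Loose wooden wedge, 120 mm long, 44 wide, 0.1 to 0.2 kg. Origin under mid length; x runs to the thin end (x = +60). 4 mm thick at the tip, growing evenly to 24 at x = -15; the rear 45 mm is a block 40 high, to grip across its width. Pushed in flat and square it meets the guard with its tip about 52 mm behind the outer face, then jams by friction; push it with about 15 N.
- wedge_tip (a point): Middle of the wedge's thin end, on its underside. Axes as the wedge's.
- wedge_block (a point): Centre of the wedge's gripping block, 20 mm above its underside, 37.5 mm behind the wedge's origin.
- timer_dial (a joint): Angle of the timer dial, rad: 0 = resting at the zero stop (the stop lies 0.06 before it), growing clockwise seen from above; a click (detent) every 0.3927 rad (22.5 degrees), 8 clicks in all; about 0.1 N m takes it over a click. Released between two clicks it falls into the nearer one. Starts resting 1, 2 or 3 clicks from zero.
- dial_grip (a point): On the dial's axis, 26 mm above the timer box's top. The grip is a black bar 50 mm long, 14 wide, from 8 to 38 mm above the box, on a round skirt 60 mm across and 8 high. The point's x runs along the bar to its pointer end (white line); at zero it points along the shaker's +y, to the long tick; short ticks mark the clicks.
- dish: White weighing dish lying loose near the front edge of the bench, 71 mm wide, 18 high; to be left alone. Origin under its centre.
- calculator: Dark pocket calculator lying loose at the right, 118 x 72 x 16 mm; to be left alone. Origin under its centre.
Mind the look-alikes: they are no part of the job. What is shaped like the wedge but pink is not meant.

How it is judged:
On the way, in this order (a step that is already met when the one before it is completed fails the run):
1. the guard is swung shut (value of joint guard below 0.04 rad), for 0.2 s.
2. the wedge lies under the shut guard from the front and is jammed against its lower edge (value of joint guard below 0.04 rad and contact force between wedge and guard_panel above 1 N and x of wedge_tip in the frame of shaker above -0.02 m and y of wedge_tip in the frame of shaker between -0.01 and 0.085 m and angle between the x axis of wedge and the x axis of shaker, either way round below 0.35 rad and angle between wedge's own z axis and vertical below 0.15 rad), for 0.3 s.
3. the timer dial is turned back to its zero stop (value of joint timer_dial below 0.1 rad), for 0.1 s.
4. the timer dial stands at the fifth click (value of joint timer_dial between 1.846 and 2.081 rad), for 0.2 s.
At the end, for the whole second after the job is handed in: Guard shut (within 0.04 rad); wedge flat under it, thin end inward (tip 26 mm or more behind the guard's outer face, between the bay's sides, square within 0.35 rad), at rest and jammed (pressing on the guard with over 1 N); dial at the fifth click from zero (within 0.3 click) (all of step 2 and all of step 4 and linear speed of wedge below 0.01 m/s); the robot touches nothing.
It fails at once if the dish or the calculator is pushed more than 30 mm (distance of any of dish, calculator from where it was at the start of the episode above 0.03 m).
It also fails if it takes over 72 s, if anything falls off the work surface, if the arm or the gripper's body presses on something with over 40 N, if the wrist force passes 120 N, or if a joint passes its speed limit or range.

ROBOT

A 6-joint arm with a two-finger parallel gripper is mounted at the origin on a cart in front of the work surface, level with it; the furniture and walls round the work are solid. World frame = base frame: x ahead of the robot, y to its left, z up, the work surface at z = 0. Lengths are in m, angles in rad, forces in N, time in s.
With the tool pointing down it reaches from about 0.4 to 0.925 m from the base axis. Payload 3.4 kg.
Tool frame: the origin (TCP) lies on the centre line of the jaws, within the pads' length; the fingertips stand 17 mm ahead of it and the grasp point (between the pads) lies 2 mm behind it; z points along the fingers, y is the direction in which the jaws open and shut (so a half turn about z gives the same grasp; the last joint's range is limited). The gripper opens to 85 mm and grips with 20 to 120 N. Pads are 22 mm wide; open, the fingers measure 114 mm over their backs; the gripper's body (76 mm by 85 mm) begins 54 mm behind the grasp point. The pads swing forward as they close: fully open they stand 13 mm farther back than shut.
Start: joints at [1.206, 0.307, 1.506, -0, 1.328, -0.073], TCP at [0.165, 0.551, 0.248] pointing down, gripper open.
Joint ranges: [-3.12, 3.12], [-1.05, 2.28], [0.14, 2.33], [-1.42, 4.57], [0.1, 2.73], [-2.68, 2.68]. Speed limits (rad/s): [2.57, 2.57, 3.14, 3.14, 3.14, 3.14].

INTERFACE

Orientations are given as a rotation vector (axis times angle).
In Python, from workcell import arm, imaging gives the robot as it stands.
- The arm moves only by the tool jog_arm, never from a script. Its argument "deltas" is a list that holds one entry, the list of rows, each a list of 7 numbers: the shift along the tool's x, y, z in cm, then the turn, a rotation vector about the tool's x, y, z in degrees, then the opening, from 0 (shut) to 1 (fully open). In form: [[[tx, ty, tz, ax, ay, az, grip], ...]]. A call has 1 to 12 rows; each row shifts and turns the pose as measured when the row begins, along the tool's axes as they then stand; what a row does not reach is not made up. A row lasts 1/12 s, in which the tool goes at most 41.7 mm and 7.16 degrees, less where a joint would pass 70% of its speed; a pose out of reach is approached as far as the arm can. A call with a gripper value outside its range is refused whole. The fingers move at their own pace and stop on an object; "force" is the grip in N (left out, the last holds). Time passes only in rows, so rows that do not move let the fingers close. It gives the time, the measured TCP pose, the force and the opening at its end, in the units of the state.
- arm.get_obs(): the state, without advancing time (a new reading comes with each control period).
- imaging.grab_frame(name): name is "scene" or "top" or "wrist"; returns the picture (400x640x3 uint8, red, green, blue); there is no depth.
- imaging.camera_model(name): a dict with "camera_matrix" (3x3 intrinsics, pixels), "rvec" (rotation vector, rad) and "tvec" (3), from world to camera coordinates, as OpenCV has them; the wrist camera has in their place "T_tool_cam" (4x4, takes a point from camera to tool coordinates, whose origin is the TCP and whose axes are the flange's). Camera axes: x right, y down, z forward; pixel columns grow to the right and rows downward; lengths in m; the calibration is good to about 2 mm. A picture is of the moment at which its call begins: read the wrist's pose just before it. camera_model takes no time and is no camera call.
- arm.close_job(): hands the job in, once; it reports no verdict.
Trained networks look in the newest picture that a camera, given by its name, has taken for a name from the list of things; names that differ only in an ending like _2 or _b are one class to them, and where a whole thing is asked for, a point or a joint stands for the part that bears it (a point fixed in the world has none). Each returns a list of dicts, best first, with "confidence" (0 to 1); they miss things now and then, are a little off and sometimes report something else, mostly with a low value. They report only what shows in the picture. A call takes as long as a camera call. They do not tell look-alikes from the thing itself.
- imaging.masks_of(camera, name): "region" (400x640 bool, what is visible of it) and "bbox" ([left, top, width, height] in pixels, round what is visible of it).
- imaging.place_of(camera, name): "point" ([column, row] in pixels: a listed point, or the origin of a listed thing).
The state is a dict: "time": time; "q": joint angles; "dq": joint speeds; "tau": joint torques, N m; "tool_pos": TCP position; "eef_rot": TCP orientation; "wrist_force": force on the tool from outside, world axes, zero at the start; "torque": the same for the moment, N m; "width": opening from 0.0 (shut) to 1.0 (fully open).
Only numpy, scipy, OpenCV 4.12 (cv2) and the standard library are available. Lean on these libraries where they do the work, as an engineer would, in place of code of your own. Each camera call takes 0.05 s, during which the arm holds its last target. There are 200 camera calls.

## Working session

There is one attempt and no reset: what is moved stays moved. The work goes in short steps, Python scripts to look and compute and a tool call to move; the robot and the scene stay as the last step left them, time stands still between calls to the robot, and variables do not carry over. Pictures are saved under pics/ and viewed, about 8 in all and at most 12, crops included, and the job is handed in when it is done.

Besides the shell and the picture viewer there is one more tool, called after ">>>" by a JSON object that holds its "fn" and its "kwargs". jog_arm: Moves the arm, as the interface text tells. Its arguments: {"type":"object","properties":{"deltas":{"type":"array","items":{"type":"array","items":{"type":"array","items":{"type":"number"}}}},"force":{"type":"number"}},"required":["deltas"]}

```bash
mkdir -p pics; cat > h.py <<'E'
import numpy as np, cv2
from scipy.spatial.transform import Rotation as R
from workcell import arm, imaging
np.set_printoptions(precision=4,suppress=True)
def cam(name,obs=None):
    m=imaging.camera_model(name); K=np.array(m["camera_matrix"],float)
    if name=="wrist":
        o=obs or arm.get_obs(); T=np.eye(4); T[:3,:3]=R.from_rotvec(o["eef_rot"]).as_matrix(); T[:3,3]=o["tool_pos"]
        M=T@np.array(m["T_tool_cam"]); Rcw=M[:3,:3].T; return K,Rcw,-Rcw@M[:3,3]
    return K,cv2.Rodrigues(np.array(m["rvec"],float))[0],np.array(m["tvec"],float).ravel()
def ray(c,px,z):
    K,Rm,t=c; d=Rm.T@np.linalg.solve(K,[px[0],px[1],1.]); o=-Rm.T@t
    return o+d*(z-o[2])/d[2]
def proj(c,p):
    K,Rm,t=c; q=(Rm@np.asarray(p,float).T).T+t; q=q@K.T; return q[...,:2]/q[...,2:]
def tri(cs,pxs):
    A=[];b=[]
    for c,px in zip(cs,pxs):
        K,Rm,t=c; n=np.linalg.solve(K,[px[0],px[1],1.])
        for i in (0,1): A.append(Rm[i]-n[i]*Rm[2]); b.append(n[i]*t[2]-t[i])
    return np.linalg.lstsq(np.array(A),np.array(b),rcond=None)[0]
def save(name,img): cv2.imwrite("pics/"+name,cv2.cvtColor(img,cv2.COLOR_RGB2BGR))
E
python3 - <<'E'
from h import *
s=imaging.grab_frame("scene"); t=imaging.grab_frame("top")
save("s0.png",s); save("t0.png",t)
c={n:cam(n) for n in("scene","top")}
for n in c: print(n,"cam at",-c[n][1].T@c[n][2])
zs=dict(shaker=0,guard_panel=0,guard_edge=.048,guard_foot=0,wedge=0,wedge_tip=0,wedge_block=.02,dial_grip=.111,dish=0,calculator=0)
for k,z in zs.items():
    for n in c:
        for r in imaging.place_of(n,k)[:3]: print(k,n,np.round(r["point"],1),round(r["confidence"],2),ray(c[n],r["point"],z))
print(arm.get_obs())
E
```

```text
scene cam at [-0.0018 -0.696   1.0692]
top cam at [ 0.3342 -0.0486  0.9895]
shaker scene [287.  163.1] 0.96 [0.5516 0.2478 0.    ]
shaker top [219.2 181.8] 0.8 [0.5503 0.2413 0.    ]
guard_panel scene [256.9 164.2] 0.71 [0.4665 0.3065 0.    ]
guard_panel top [196.8 216.6] 0.78 [0.4562 0.293  0.    ]
guard_edge scene [270.6 176.8] 0.8 [0.4501 0.1859 0.048 ]
guard_edge top [238.2 222.1] 0.5 [0.4393 0.1723 0.048 ]
guard_foot scene [273.3 169.7] 0.84 [0.4967 0.2498 0.    ]
guard_foot scene [333.6 270.8] 0.41 [ 0.4133 -0.1884  0.    ]
guard_foot top [218.7 204.5] 0.94 [0.4895 0.238  0.    ]
wedge scene [346.5 258.7] 0.98 [ 0.4675 -0.1793  0.    ]
wedge scene [323.5 202. ] 0.59 [0.5447 0.0311 0.    ]
wedge top [296.4 187.5] 0.93 [0.5398 0.0362 0.    ]
wedge top [377.4 216.6] 0.88 [ 0.4684 -0.1755  0.    ]
wedge_tip scene [307.3 209.5] 0.72 [0.4856 0.0375 0.    ]
wedge_tip scene [334.9 272.8] 0.6 [ 0.4121 -0.1958  0.    ]
wedge_tip top [297.3 207.7] 0.63 [0.4863 0.0317 0.    ]
wedge_tip top [382.1 238.2] 0.58 [ 0.4133 -0.1875  0.    ]
wedge_block scene [354.8 247.7] 0.95 [ 0.5013 -0.1744  0
[... 394 characters left out ...]
 0.4069 -0.0178  0.    ]
dish top [316.2 238.1] 0.9 [ 0.4089 -0.0197  0.    ]
calculator scene [381.7 318.9] 0.91 [ 0.4229 -0.3786  0.    ]
calculator scene [270.4 171.7] 0.44 [0.4837 0.2479 0.    ]
calculator top [456.8 236.9] 0.77 [ 0.4218 -0.3759 -0.    ]
{'time': 1.1, 'q': array([ 1.2065,  0.3068,  1.5064,  0.    ,  1.3284, -0.0735]), 'dq': array([-0.0005,  0.0006,  0.0006, -0.0013,  0.0002,  0.0001]), 'tau': array([  0.0006, -45.7498, -25.2343,   0.0001,   0.0008,   0.    ]), 'tool_pos': array([0.1649, 0.5509, 0.2483]), 'eef_rot': array([0.4552, 3.1084, 0.0001]), 'wrist_force': array([ 0.3055,  0.4915, -0.6739]), 'torque': array([-0.0119,  0.0201,  0.0136]), 'width': 0.9981241720634718}
```

```bash
python3 - <<'E'
import cv2
t=cv2.imread("pics/t0.png")[100:300,130:530]; cv2.imwrite("pics/t0c.png",cv2.resize(t,(800,400),interpolation=cv2.INTER_CUBIC))
t=cv2.imread("pics/s0.png")[90:340,210:430]; cv2.imwrite("pics/s0c.png",cv2.resize(t,None,fx=2.4,fy=2.4,interpolation=cv2.INTER_CUBIC))
E
```

```text
(no output)
```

View pics/t0c.png

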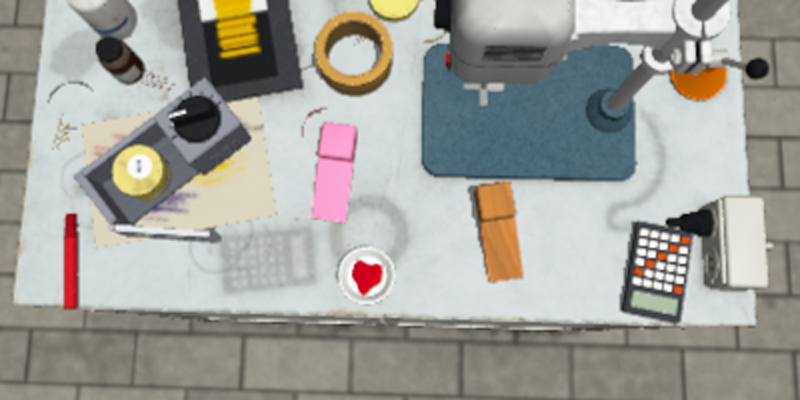

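View pics/s0c.png

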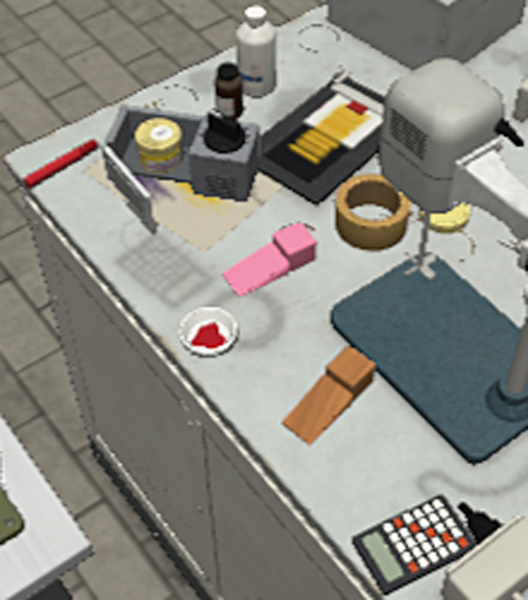

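The top view shows the real (brown) wedge at crop px (500,235), with its thin end toward the robot. The pink look-alike is at (335,170), the dish at (367,275) and the calculator at (660,270). The shaker is at (165,155), yawed about 37°, and its guard is open. The scene view agrees. Next I'll move to a hover in front of the shaker and use the wrist camera to refine its pose.

```bash
cat >> h.py <<'E'
def goal(p,xyaw_deg,label=""):
    o=arm.get_obs(); Rt=R.from_rotvec(o["eef_rot"]); a=np.radians(xyaw_deg)
    Rg=R.from_matrix(np.array([[np.cos(a),np.sin(a),0],[np.sin(a),-np.cos(a),0],[0,0,-1]]))
    d=Rt.inv().apply(np.array(p)-o["tool_pos"])*100; r=(Rt.inv()*Rg).as_rotvec(degrees=True)
    x=Rt.apply([1,0,0]); print(label,"delta cm",d,"rot deg",r,"| pos",o["tool_pos"],"xyaw",np.degrees(np.arctan2(x[1],x[0])),"F",o["wrist_force"],"t",round(o["time"],2))
E
python3 - <<'E'
from h import *
print(imaging.camera_model("wrist"))
goal([.42,.20,.25],37,"hover")
goal([.42,.20,.25],-143,"hover2")
E
```

```text
{'camera_matrix': array([[286.9223,   0.    , 326.503 ],
       [  0.    , 286.9223, 202.6938],
       [  0.    ,   0.    ,   1.    ]]), 'T_tool_cam': array([[-0.0007, -0.9522, -0.3054,  0.0769],
       [ 1.    , -0.0008,  0.0004,  0.0004],
       [-0.0006, -0.3054,  0.9522, -0.126 ],
       [ 0.    ,  0.    ,  0.    ,  1.    ]])}
hover delta cm [-34.5009 -26.2989  -0.1683] rot deg [  0.0011  -0.0024 126.3387] | pos [0.1649 0.5509 0.2483] xyaw 163.33874700125662 F [ 0.3055  0.4915 -0.6739] t 1.1
hover2 delta cm [-34.5009 -26.2989  -0.1683] rot deg [  0.002    0.0009 -53.6613] | pos [0.1649 0.5509 0.2483] xyaw 163.33874700125662 F [ 0.3055  0.4915 -0.6739] t 1.1
```

>>> {"fn": "jog_arm", "kwargs": {"deltas": [[[-3.1, -1.9, 0, 0, 0, 0, 1], [-3.1, -1.9, 0, 0, 0, 0, 1], [-3.1, -1.9, 0, 0, 0, 0, 1], [-3.1, -1.9, 0, 0, 0, 0, 1], [-3.1, -1.9, 0, 0, 0, 0, 1], [-3.1, -1.9, 0, 0, 0, 0, 1], [-3.1, -1.9, 0, 0, 0, 0, 1], [-3.1, -1.9, 0, 0, 0, 0, 1], [-3.1, -1.9, 0, 0, 0, 0, 1], [-3.1, -1.9, 0, 0, 0, 0, 1], [-3.1, -1.9, 0, 0, 0, 0, 1], [-3.1, -1.9, 0, 0, 0, 0, 1]]]}}

```text
time: 2.1
tool_pos: [0.4648, 0.2212, 0.2479]
eef_rot: [0.432, 3.11, 0.014]
wrist_force: [-0.4, 0.2, 0.3]
width: 1.001
```

>>> {"fn": "jog_arm", "kwargs": {"deltas": [[[0, 0, 0, 0, 0, -7, 0], [0, 0, 0, 0, 0, -7, 0], [0, 0, 0, 0, 0, -7, 0], [0, 0, 0, 0, 0, -7, 0], [0, 0, 0, 0, 0, -7, 0], [0, 0, 0, 0, 0, -7, 0], [0, 0, 0, 0, 0, -7, 0], [0, 0, 0, 0, 0, -5, 0], [0, 0, 0, 0, 0, 0, 0], [0, 0, 0, 0, 0, 0, 0]]]}}

```text
time: 2.93
tool_pos: [0.4736, 0.2117, 0.2484]
eef_rot: [-1.055, 2.949, 0.005]
wrist_force: [0.5, -0.4, 0.2]
width: 0.002
```

```bash
python3 - <<'E'
from h import *
o=arm.get_obs(); c=cam("wrist",o); im=imaging.grab_frame("wrist"); save("w1.png",im)
for k,z in dict(shaker=0,guard_panel=0,guard_edge=.048,guard_foot=0,dial_grip=.111).items():
    for r in imaging.place_of("wrist",k)[:2]: print(k,np.round(r["point"],1),round(r["confidence"],2),ray(c,r["point"],z))
goal([.4,.185,.05],-143)
E
```

```text
shaker [313.1 229.2] 0.81 [0.5522 0.2504 0.    ]
guard_panel [380.3 197.7] 0.65 [0.4575 0.2922 0.    ]
guard_edge [317.3 141.1] 0.72 [0.4477 0.176  0.048 ]
guard_foot [335.  195.1] 0.8 [0.4938 0.242  0.    ]
dial_grip [252.1 272.8] 0.68 [0.5905 0.2054 0.111 ]
 delta cm [ 7.5762  2.6109 19.7644] rot deg [-0.0129  0.5758  2.4644] | pos [0.4735 0.2118 0.2484] xyaw -140.53548811784242 F [ 0.1058 -0.0474  0.6303] t 3.23
```

View pics/w1.png

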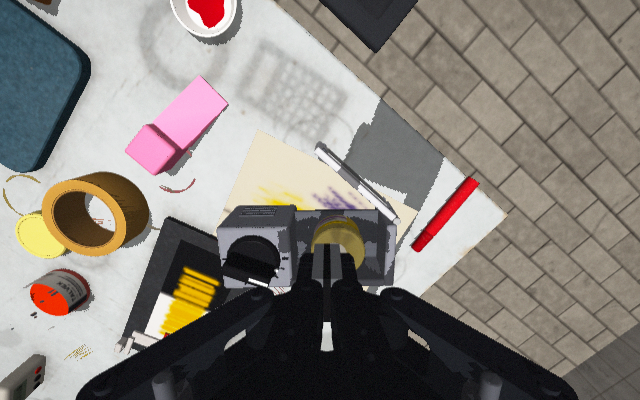

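Third picture: the shaker is aligned almost square in the wrist view. Timer box is at px (255,250), and the guard plate runs from (318,145) at its free edge to (395,220) at the hinge. The way in front of it is clear. I'll fit the shaker pose from all the detections.

```bash
cat > fit.py <<'E'
from h import *
from scipy.optimize import least_squares
L=np.array([[0,0],[-.042,.098],[-.046,.035],[0,-.06]])
sc=np.array([[.5516,.2478],[.4665,.3065],[.4967,.2498],[.5923,.1938]])
tp=np.array([[.5503,.2413],[.4562,.293],[.4895,.238],[.5884,.195]])
wr=np.array([[.5522,.2504],[.4575,.2922],[.4938,.242],[.5905,.2054]])
def M(p): c,s=np.cos(p[2]),np.sin(p[2]); return L@np.array([[c,s],[-s,c]])+p[:2]
for W in ([sc],[tp],[wr],[sc,tp,wr]):
    r=least_squares(lambda p:np.concatenate([(M(p)-w).ravel() for w in W]),[.55,.245,.65],loss="soft_l1",f_scale=.003)
    print(r.x,np.degrees(r.x[2]),np.sqrt(np.mean(r.fun**2)))
E
python3 fit.py
```

```text
[0.5549 0.2463 0.5777] 33.101009725063136 0.0022776048153927545
[0.5498 0.2414 0.6765] 38.762172960437546 0.001316158645810216
[0.552  0.2489 0.742 ] 42.516287881899366 0.0014814097983369598
[0.552  0.2446 0.6796] 38.937591292437595 0.004476102238617846
```

```bash
python3 - <<'E'
from h import *
c={"wrist":cam("wrist"),"top":cam("top")}
for n,f,b in (("wrist","w1.png",(215,195,400,295)),("top","t0.png",(165,135,258,222))):
    g=cv2.imread("pics/"+f,0); s=cv2.createLineSegmentDetector().detect(g)[0][:,0]
    for l in s:
        if np.hypot(l[2]-l[0],l[3]-l[1])>18 and b[0]<min(l[0],l[2]) and max(l[0],l[2])<b[2] and b[1]<min(l[1],l[3]) and max(l[1],l[3])<b[3]:
            p,q=ray(c[n],l[:2],.085),ray(c[n],l[2:],.085); d=q-p
            print(n,np.round(l),"yaw mod90",round(np.degrees(np.arctan2(d[1],d[0]))%90,1),"len",round(np.linalg.norm(d),3),p[:2],q[:2])
E
```

```text
wrist [268. 284. 248. 277.] yaw mod90 17.0 len 0.025 [0.6078 0.233 ] [0.615  0.2094]
wrist [249. 280. 276. 291.] yaw mod90 14.0 len 0.034 [0.6189 0.2128] [0.6107 0.2459]
wrist [241. 205. 287. 205.] yaw mod90 39.3 len 0.049 [0.5473 0.1531] [0.5161 0.1911]
wrist [395. 260. 393. 282.] yaw mod90 38.9 len 0.029 [0.4917 0.3257] [0.5139 0.3436]
wrist [371. 201. 391. 221.] yaw mod90 84.5 len 0.032 [0.4564 0.2577] [0.4595 0.2898]
wrist [391. 284. 371. 286.] yaw mod90 44.9 len 0.023 [0.5178 0.3442] [0.5344 0.3275]
wrist [237. 237. 259. 234.] yaw mod90 46.6 len 0.025 [0.5812 0.1708] [0.5629 0.1882]
wrist [313. 209. 347. 208.] yaw mod90 40.9 len 0.036 [0.5021 0.2155] [0.4785 0.2428]
wrist [217. 236. 220. 265.] yaw mod90 38.9 len 0.037 [0.594  0.1532] [0.623  0.1766]
wrist [244. 282. 224. 275.] yaw mod90 17.3 len 0.024 [0.6241 0.2096] [0.6312 0.1868]
wrist [227. 287. 256. 287.] yaw mod90 39.7 len 0.034 [0.643  0.1983] [0.6214 0.2243]
wrist [385. 252. 383. 279.] yaw mod90 39.4 len 0.036 [0.4907 0.3102] [0.5182 0.3328]
wrist [388. 226. 388. 251.] yaw mod90 43.8 len 0.031 [0.4657 0.2902] [0.4877 0.3
[... 1571 characters left out ...]
 0.07 [0.5651 0.1301] [0.5192 0.1834]
top [188. 215. 233. 218.] yaw mod90 87.5 len 0.109 [0.4497 0.285 ] [0.445  0.1764]
top [241. 221. 189. 218.] yaw mod90 87.6 len 0.123 [0.4372 0.1579] [0.4424 0.2812]
top [168. 188. 225. 145.] yaw mod90 40.6 len 0.173 [0.5125 0.3406] [0.6248 0.2095]
top [223. 206. 204. 205.] yaw mod90 86.7 len 0.046 [0.4718 0.2023] [0.4745 0.2479]
top [225. 181. 249. 162.] yaw mod90 40.8 len 0.075 [0.5344 0.2036] [0.5833 0.1469]
top [207. 160. 223. 180.] yaw mod90 41.0 len 0.064 [0.5857 0.2495] [0.5372 0.2073]
top [179. 191. 194. 210.] yaw mod90 42.9 len 0.06 [0.5067 0.3126] [0.4625 0.2715]
top [237. 158. 219. 163.] yaw mod90 17.1 len 0.044 [0.5919 0.1774] [0.5788 0.2196]
```

>>> {"fn": "jog_arm", "kwargs": {"deltas": [[[3.0, 1.1, 0, 0, 0.5, -0.8, 0], [3.0, 1.1, 0, 0, 0, 0, 0], [0, 0, 4, 0, 0, 0, 0], [0, 0, 4, 0, 0, 0, 0], [0, 0, 4, 0, 0, 0, 0], [0, 0, 4, 0, 0, 0, 0], [0, 0, 3.8, 0, 0, 0, 0], [0, 0, 0, 0, 0, 0, 0]]]}}

```text
time: 3.9
tool_pos: [0.4222, 0.1937, 0.0511]
eef_rot: [-1.066, 2.926, -0.0]
wrist_force: [-0.5, -1.0, 0.0]
width: 0.002
```

```bash
cat >> h.py <<'E'
SY=0.703; SO=np.array([.552,.2446])
def S(x,y,z): c,s=np.cos(SY),np.sin(SY); return np.array([SO[0]+x*c-y*s,SO[1]+x*s+y*c,z])
def toS(p): c,s=np.cos(SY),np.sin(SY); d=np.array(p[:2])-SO; return np.array([c*d[0]+s*d[1],-s*d[0]+c*d[1]])
E
python3 -c "
from h import *
goal(S(-.058,.005,.05),-139.7); print(S(-.058,.005,.05))"
```

```text
delta cm [-7.4058 -3.9752  0.3327] rot deg [-0.5449  1.4457 -0.266 ] | pos [0.4222 0.1937 0.0511] xyaw -139.95919444707934 F [-0.5392 -1.0178  0.0495] t 3.9
[0.5045 0.2109 0.05  ]
```

>>> {"fn": "jog_arm", "kwargs": {"deltas": [[[-1.3, -0.7, 0, 0, 1.2, 0, 0], [-1.3, -0.7, 0, 0, 0, 0, 0], [-1.3, -0.7, 0, 0, 0, 0, 0], [-1.3, -0.7, 0, 0, 0, 0, 0], [-1.0, -0.6, 0, 0, 0, 0, 0], [-0.5, -0.3, 0, 0, 0, 0, 0], [-0.3, 0, 0, 0, 0, 0, 0], [-0.3, 0, 0, 0, 0, 0, 0]]]}}

```text
time: 4.57
tool_pos: [0.5026, 0.2116, 0.0592]
eef_rot: [1.071, -2.952, 0.014]
wrist_force: [-0.8, -0.3, 0.3]
width: -0.002
```

```bash
python3 -c "
from h import *
goal(S(-.058,.005,.05),-139.7); print(toS(arm.get_obs()['tool_pos']))"
```

```text
delta cm [-0.1065 -0.1651  0.9256] rot deg [-0.4456 -0.2239 -0.4268] | pos [0.5026 0.2116 0.0592] xyaw -140.1276421848157 F [-0.8197 -0.2994  0.3158] t 4.57
[-0.059   0.0067]
```

>>> {"fn": "jog_arm", "kwargs": {"deltas": [[[-0.3, 0, 0.4, 0, 0, 0, 0], [-0.3, 0, 0.4, 0, 0, 0, 0], [-0.3, 0, 0, 0, 0, 0, 0], [-0.3, 0, 0, 0, 0, 0, 0]]]}}

```text
time: 4.9
tool_pos: [0.5032, 0.2134, 0.0568]
eef_rot: [1.07, -2.937, 0.023]
wrist_force: [-1.1, -5.1, -1.8]
width: -0.004
```

```bash
python3 -c "
from h import *
goal(S(-.058,.005,.05),-139.7); print(toS(arm.get_obs()['tool_pos']))"
```

```text
delta cm [ 0.0457 -0.2654  0.6879] rot deg [-0.4843 -1.156  -0.2592] | pos [0.5032 0.2134 0.0568] xyaw -139.96413146364796 F [-1.0522 -5.0852 -1.8343] t 4.9
[-0.0574  0.0077]
```

>>> {"fn": "jog_arm", "kwargs": {"deltas": [[[-0.7, 0, 0, 0, 0, 0, 0], [-0.7, 0, 0, 0, 0, 0, 0], [-0.7, 0, 0, 0, 0, 0, 0]]]}}

```text
time: 5.15
tool_pos: [0.5027, 0.2133, 0.0568]
eef_rot: [1.065, -2.899, 0.044]
wrist_force: [-7.9, -14.6, 15.1]
width: -0.006
```

```bash
python3 - <<'E'
from h import *
goal(S(-.058,.005,.05),-139.7); print(toS(arm.get_obs()['tool_pos']))
t=imaging.grab_frame("top"); save("t1.png",t)
g=cv2.cvtColor(t,cv2.COLOR_RGB2GRAY); c=cam("top")
for l in cv2.createLineSegmentDetector().detect(g)[0][:,0]:
    if np.hypot(l[2]-l[0],l[3]-l[1])>18 and 160<min(l[0],l[2])<260 and 140<min(l[1],l[3])<225:
        p,q=ray(c,l[:2],.078),ray(c,l[2:],.078); d=q-p
        print(np.round(l),round(np.degrees(np.arctan2(d[1],d[0]))%90,1),toS(p),toS(q))
E
```

```text
delta cm [-0.0256 -0.2936  0.68  ] rot deg [-0.5052 -3.3894  0.0265] | pos [0.5027 0.2133 0.0568] xyaw -139.68845846582715 F [ -7.9341 -14.5759  15.1293] t 5.15
[-0.0579  0.008 ]
[215. 158. 234. 155.] 11.8 [ 0.0224 -0.0353] [-0.0001 -0.0766]
[217. 201. 200. 213.] 38.2 [-0.0662  0.0233] [-0.0644  0.0748]
[255. 169. 227. 192.] 43.0 [-0.0606 -0.0939] [-0.0648 -0.0078]
[281. 144. 240. 151.] 11.4 [-0.0497 -0.1829] [-0.0012 -0.0949]
[199. 217. 198. 241.] 2.1 [-0.0704  0.0806] [-0.1151  0.1157]
[200. 220. 227. 214.] 12.6 [-0.0779  0.0819] [-0.1082  0.0243]
[223. 220. 226. 241.] 13.0 [-0.1137  0.0407] [-0.1579  0.0635]
[180. 233. 165. 196.] 26.1 [-0.0729  0.1397] [0.0236 0.1154]
[165. 216. 177. 240.] 31.5 [-0.0183  0.144 ] [-0.0838  0.1542]
[161. 177. 164. 149.] 88.5 [0.0699 0.0976] [0.1223 0.0508]
```

>>> {"fn": "jog_arm", "kwargs": {"deltas": [[[1.5, 0, 0, 0, -3, 0, 0], [2, 0, 0, 0, 0, 0, 0], [2, 0, 0, 0, 0, 0, 0], [0, 0, -4, 0, 0, 0, 0], [0, 0, -4, 0, 0, 0, 0], [0, 0, -4, 0, 0, 0, 0], [0, 0, -4, 0, 0, 0, 0], [0, 0, -4, 0, 0, 0, 0], [0, 0, 0, 0, 0, 0, 0]]]}}

```text
time: 5.95
tool_pos: [0.4457, 0.1751, 0.2636]
eef_rot: [1.075, -2.924, 0.015]
wrist_force: [1.2, 0.0, 0.4]
width: 0.001
```

```bash
python3 - <<'E'
from h import *
goal([.5,-.17,.25],-139.7)
c=cam("wrist"); w=imaging.grab_frame("wrist"); save("w2.png",w[80:320,170:450])
for k,z in dict(guard_edge=.048,guard_panel=0,dial_grip=.111,shaker=0,guard_foot=0).items():
    for r in imaging.place_of("wrist",k)[:1]: p=ray(c,r["point"],z); print(k,round(r["confidence"],2),p,toS(p))
b=(150,150,450,330)
for l in cv2.createLineSegmentDetector().detect(cv2.cvtColor(w,cv2.COLOR_RGB2GRAY))[0][:,0]:
    if np.hypot(l[2]-l[0],l[3]-l[1])>35 and b[0]<min(l[0],l[2]) and max(l[0],l[2])<b[2] and b[1]<min(l[1],l[3]) and max(l[1],l[3])<b[3]:
        p,q=ray(c,l[:2],.082),ray(c,l[2:],.082); d=q-p; print(np.round(l),round(np.degrees(np.arctan2(d[1],d[0]))%90,1),toS(p),toS(q))
E
```

```text
delta cm [ 18.1733 -29.8127   1.8666] rot deg [-0.0112 -1.5755  0.0768] | pos [0.4457 0.1751 0.2636] xyaw -139.62335043777287 F [1.1531 0.0332 0.3534] t 5.95
guard_edge 0.74 [0.5303 0.2049 0.048 ] [-0.0422 -0.0163]
guard_panel 0.82 [0.4565 0.2969 0.    ] [-0.039   0.1016]
dial_grip 0.44 [0.4371 0.2484 0.111 ] [-0.0851  0.0772]
shaker 0.94 [0.5562 0.2446 0.    ] [ 0.0032 -0.0027]
guard_foot 0.88 [0.4994 0.2418 0.    ] [-0.042   0.0319]
[403. 289. 435. 307.] 8.6 [0.0004 0.1097] [0.0263 0.1516]
[185. 245. 232. 267.] 11.5 [-0.0581 -0.1514] [-0.0292 -0.0988]
[251. 237. 302. 237.] 40.5 [-0.0682 -0.0735] [-0.0683 -0.0138]
[306. 235. 384. 235.] 40.4 [-0.0705 -0.0094] [-0.0707  0.0821]
[356. 259. 397. 259.] 40.6 [-0.0398  0.0496] [-0.0401  0.0988]
[335. 201. 352. 170.] 13.9 [-0.1115  0.0247] [-0.1468  0.0422]
[404. 211. 362. 192.] 16.1 [-0.1002  0.1031] [-0.1219  0.0548]
[437. 194. 411. 241.] 16.1 [-0.1196  0.1384] [-0.0635  0.1132]
[329. 243. 330. 286.] 41.4 [-0.0602  0.0184] [-0.0036  0.0195]
[323. 286. 323. 242.] 40.2 [-0.0036  0.0105] [-0.0618  0.0107]
[296. 262. 234. 262.] 40.3 [-0.0352 -0.022 ] [-0.0352 -0.0953]
[230. 270. 184. 249.] 11.7 [-0.0249 -0.1019] [-0.0531 -0.1537]
[174. 313. 194. 268.] 11.9 [ 0.0366 -0.1786] [-0.0273 -0.1441]
[195. 267. 231. 284.] 11.9 [-0.0283 -0.1428] [-0.0062 -0.1021]
[379. 248. 341. 248.] 40.0 [-0.0542  0.0772] [-0.0545  0.0315]
```

View pics/w2.png

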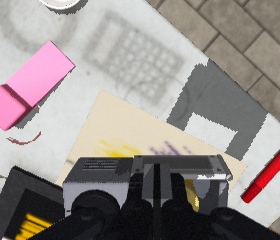

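Fourth picture: the guard is shut. Its edge is parallel to the housing front (40.4°) at full-picture px (306–384, 235), and the edge point is at shaker-frame (-42,-16) mm. Next is the wedge.

>>> {"fn": "jog_arm", "kwargs": {"deltas": [[[2.0, -3.3, 0.2, 0, -1.5, 0, 0], [2.0, -3.3, 0.2, 0, 0, 0, 0], [2.0, -3.3, 0.2, 0, 0, 0, 0], [2.0, -3.3, 0.2, 0, 0, 0, 0], [2.0, -3.3, 0.2, 0, 0, 0, 0], [2.0, -3.3, 0.2, 0, 0, 0, 0], [2.0, -3.3, 0.2, 0, 0, 0, 0], [2.0, -3.3, 0.2, 0, 0, 0, 0], [2.0, -3.3, 0.2, 0, 0, 0, 1]]]}}

```text
time: 7.0
tool_pos: [0.4907, -0.1703, 0.2179]
eef_rot: [1.086, -2.897, -0.028]
wrist_force: [1.3, -0.7, 0.2]
width: 0.131
```

>>> {"fn": "jog_arm", "kwargs": {"deltas": [[[0, 0, 0, 0, 0, 7, 1], [0, 0, 0, 0, 0, 7, 1], [0, 0, 0, 0, 0, 7, 1], [0, 0, 0, 0, 0, 7, 1], [0, 0, 0, 0, 0, 7, 1], [0, 0, 0, 0, 0, 7, 1], [0, 0, 0, 0, 0, 7, 1], [0, 0, 0, 0, 0, 7, 1], [0, 0, 0, 0, 0, 7, 1], [0, 0, 0, 0, 0, 7, 1], [0, 0, 0, 0, 0, 7, 1], [0, 0, 0, 0, 0, 7, 1]]]}}

```text
time: 8.0
tool_pos: [0.4791, -0.1772, 0.1896]
eef_rot: [-1.165, -2.812, 0.031]
wrist_force: [0.9, -0.2, -0.2]
width: 0.996
```

>>> {"fn": "jog_arm", "kwargs": {"deltas": [[[0, 0, 0, 0, 0, 7, 1], [0, 0, 0, 0, 0, 7, 1], [0, 0, 0, 0, 0, 7, 1], [0, 0, 0, 0, 0, 7, 1], [0, 0, 0, 0, 0, 7, 1], [0, 0, 0, 0, 0, 7, 1], [0, 0, 0, 0, 0, 7, 1], [0, 0, 0, 0, 0, 7, 1], [0, 0, 0, 0, 0, 7, 1], [0, 0, 0, 0, 0, 7, 1], [0, 0, 0, 0, 0, 7, 1], [0, 0, 0, 0, 0, 7, 1]]]}}

```text
time: 9.0
tool_pos: [0.4647, -0.1708, 0.1641]
eef_rot: [-2.765, -1.262, 0.177]
wrist_force: [-0.7, 0.1, 0.8]
width: 0.997
```

```bash
python3 -c "
from h import *
goal([.5,-.17,.25],12)
print(arm.get_obs()['q'])"
```

```text
delta cm [ 1.7973  1.4122 -9.0016] rot deg [-6.3613  6.1548 36.9917] | pos [ 0.4647 -0.1708  0.1641] xyaw 49.32068666576754 F [-0.7369  0.0705  0.7937] t 9.0
[-0.4211  0.3531  1.6832 -0.0241  1.2555  0.3026]
```

>>> {"fn": "jog_arm", "kwargs": {"deltas": [[[0.3, 0.2, -1.5, -1.1, 1, 6.2, 1], [0.3, 0.2, -1.5, -1.1, 1, 6.2, 1], [0.3, 0.2, -1.5, -1.1, 1, 6.2, 1], [0.3, 0.2, -1.5, -1.1, 1, 6.2, 1], [0.3, 0.2, -1.5, -1.1, 1, 6.2, 1], [0.3, 0.2, -1.5, -1.1, 1, 6.2, 1], [0, 0, 0, 0, 0, 0, 1], [0, 0, 0, 0, 0, 0, 1]]]}}

```text
time: 9.67
tool_pos: [0.4862, -0.1703, 0.2366]
eef_rot: [-3.12, -0.267, 0.047]
wrist_force: [0.2, -0.7, -0.7]
width: 1.001
```

```bash
cat > wl.py <<'E'
from h import *
import sys
c=cam("wrist"); w=imaging.grab_frame("wrist"); save(sys.argv[1],w)
for k,z in dict(wedge=0,wedge_tip=0,wedge_block=.02).items():
    for r in imaging.place_of("wrist",k)[:2]: p=ray(c,r["point"],z); print(k,np.round(r["point"]),round(r["confidence"],2),p)
for r in imaging.masks_of("wrist","wedge")[:2]:
    m=r["region"].astype(np.uint8); q=cv2.boxPoints(cv2.minAreaRect(cv2.findNonZero(m))); print(r["confidence"],r["bbox"],[ray(c,x,.02)[:2] for x in q])
for l in cv2.createLineSegmentDetector().detect(cv2.cvtColor(w,cv2.COLOR_RGB2GRAY))[0][:,0]:
    p,q=ray(c,l[:2],0),ray(c,l[2:],0); d=q-p; m=(p+q)/2
    if np.linalg.norm(d)>.03 and np.linalg.norm(m[:2]-[.47,-.178])<.085: print(np.round(l),round((np.degrees(np.arctan2(d[1],d[0]))+45)%90-45,1),p[:2],q[:2])
E
python3 wl.py w3.png;  python3 -c "
from h import *
goal([.5,-.17,.25],12)"
```

```text
wedge [168.  93.] 0.95 [0.5449 0.0332 0.    ]
wedge [329. 183.] 0.87 [ 0.4694 -0.1737  0.    ]
wedge_tip [157. 141.] 0.76 [0.4859 0.0472 0.    ]
wedge_tip [330. 228.] 0.72 [ 0.4065 -0.1863  0.    ]
wedge_block [157.  59.] 0.85 [0.5797 0.0338 0.02  ]
wedge_block [332. 154.] 0.75 [ 0.511  -0.1694  0.02  ]
0.97 [311.9, 133.8, 36.6, 89.6] [array([ 0.5276, -0.1433]), array([ 0.5351, -0.1868]), array([ 0.4246, -0.2089]), array([ 0.416 , -0.1606])]
0.81 [128.7, 25.6, 59.0, 121.2] [array([0.4806, 0.08  ]), array([0.6062, 0.0628]), array([0.6127, 0.0012]), array([0.4876, 0.01  ])]
[351. 141. 351. 174.] 11.3 [ 0.5278 -0.1904] [ 0.4859 -0.1988]
[347. 225. 316. 226.] 10.3 [ 0.4149 -0.2078] [ 0.4072 -0.1657]
[349. 176. 347. 224.] 9.1 [ 0.484  -0.1972] [ 0.4165 -0.2081]
[314. 136. 344. 135.] 10.3 [ 0.5262 -0.1453] [ 0.5328 -0.1816]
[314. 144. 314. 174.] 9.2 [ 0.5154 -0.1459] [ 0.4777 -0.152 ]
[316. 176. 346. 176.] 10.6 [ 0.4755 -0.1549] [ 0.4826 -0.1929]
[341. 129. 276. 117.] -0.1 [ 0.5399 -0.1755] [ 0.5401 -0.0957]
 delta cm [ 1.3085  0.165  -1.3621] rot deg [-0.7386  1.6519 -2.2978] | pos [ 0.4864 -0.1705  0.2368] xyaw 9.71222305515202 F [ 0.0768  0.0628 -0.3341] t 9.92
```

View pics/w3.png

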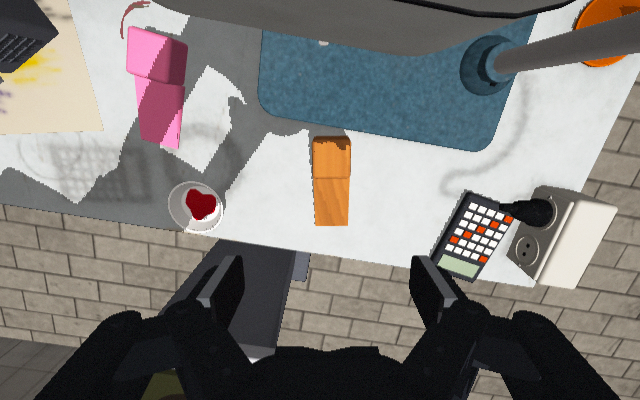

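Fifth picture: the wooden wedge lies between the jaws, with its block at px (332,156), its tip at (331,225) and yaw about 10°. The block centre is at about (0.507,-0.170). I'll descend on it.

>>> {"fn": "jog_arm", "kwargs": {"deltas": [[[1.0, 0.1, 0, -0.7, 1.6, 0, 1], [1.0, 0.1, 0, 0, 0, 0, 1], [0, 0, 3.5, 0, 0, 0, 1], [0, 0, 3.5, 0, 0, 0, 1], [0, 0, 3.5, 0, 0, 0, 1], [0, 0, 3, 0, 0, 0, 1], [0, 0, 0, 0, 0, 0, 1], [0, 0, 0, 0, 0, 0, 1]]]}}

```text
time: 10.58
tool_pos: [0.5125, -0.1706, 0.0962]
eef_rot: [3.129, 0.274, 0.001]
wrist_force: [0.6, -0.3, 0.5]
width: 1.002
```

```bash
python3 wl.py w4.png;  python3 -c "
from h import *
goal([.507,-.17,.03],10)"
```

```text
wedge [ 60. 129.] 0.81 [0.5433 0.0377 0.    ]
wedge [324. 257.] 0.73 [ 0.4723 -0.1759  0.    ]
wedge_tip [322. 316.] 0.97 [ 0.4113 -0.1845  0.    ]
wedge_tip [ 60. 202.] 0.55 [0.4836 0.0438 0.    ]
wedge_block [324. 226.] 0.61 [ 0.5089 -0.1693  0.02  ]
wedge_block [38. 74.] 0.56 [0.5808 0.031  0.02  ]
0.9 [291.0, 192.7, 62.9, 126.7] [array([ 0.4208, -0.1563]), array([ 0.53  , -0.1413]), array([ 0.5379, -0.1867]), array([ 0.43 , -0.209])]
0.81 [0.0, 28.1, 92.9, 186.2] [array([0.6051, 0.0503]), array([ 0.6149, -0.0056]), array([0.4913, 0.0029]), array([0.4794, 0.0704])]
[408. 293. 411. 257.] 11.8 [ 0.4491 -0.2571] [ 0.4851 -0.2496]
[242. 257. 244. 293.] 7.8 [ 0.4598 -0.106 ] [ 0.4235 -0.1109]
[355. 211. 354. 259.] 10.5 [ 0.5182 -0.1937] [ 0.4741 -0.2018]
[352. 262. 348. 317.] 8.3 [ 0.4715 -0.2003] [ 0.4145 -0.2086]
[347. 318. 302. 318.] 9.9 [ 0.4132 -0.2075] [ 0.4059 -0.1662]
[298. 192. 346. 192.] 10.4 [ 0.5255 -0.1453] [ 0.5324 -0.1829]
[346. 187. 233. 167.] -0.1 [ 0.5368 -0.1821] [ 0.5369 -0.0923]
[351. 206. 294. 206.] 10.3 [ 0.5214 -0.1892] [ 0.5131 -0.144 ]
[299. 262. 348. 262.] 10.8 [ 0.463  -0.1555] [ 0.4709 -0.1972]
 delta cm [-0.7188 -0.2911  6.9024] rot deg [ 0.2735 -0.3654 -0.0154] | pos [ 0.5141 -0.1714  0.0991] xyaw 9.985501715923174 F [ 1.1902 -0.5232  0.9526] t 10.83
```

>>> {"fn": "jog_arm", "kwargs": {"deltas": [[[-0.3, -0.1, 2.5, 0, 0, 0, 1], [-0.3, -0.1, 2.5, 0, 0, 0, 1], [0, 0, 1.5, 0, 0, 0, 1], [0, 0, 0, 0, 0, 0, 1]]]}}

```text
time: 11.17
tool_pos: [0.516, -0.1739, 0.0413]
eef_rot: [3.115, 0.273, 0.039]
wrist_force: [-0.2, 1.7, -0.7]
width: 0.999
```

```bash
python3 -c "
from h import *
goal([.507,-.17,.03],10)"
```

```text
delta cm [-0.8458 -0.5631  1.0961] rot deg [ 0.9265 -1.37    0.0074] | pos [ 0.516  -0.1739  0.0413] xyaw 10.0184572437254 F [-0.2302  1.6533 -0.677 ] t 11.17
```

>>> {"fn": "jog_arm", "kwargs": {"deltas": [[[-0.4, -0.25, 0.5, 0.9, -1.4, 0, 1], [-0.4, -0.25, 0.5, 0, 0, 0, 1], [0, 0, 0, 0, 0, 0, 1]]]}}

```text
time: 11.42
tool_pos: [0.5092, -0.1713, 0.0342]
eef_rot: [3.128, 0.274, 0.004]
wrist_force: [-0.3, -0.0, -0.4]
width: 0.998
```

```bash
python3 -c "
from h import *
goal([.507,-.17,.03],10)"
```

```text
delta cm [-0.1972 -0.1643  0.423 ] rot deg [ 0.1315 -0.1291  0.0049] | pos [ 0.5092 -0.1713  0.0342] xyaw 10.00501913743703 F [-0.332  -0.0055 -0.4072] t 11.42
```

>>> {"fn": "jog_arm", "kwargs": {"deltas": [[[-0.1, -0.1, 0.3, 0, 0, 0, 0], [0, 0, 0, 0, 0, 0, 0], [0, 0, 0, 0, 0, 0, 0], [0, 0, 0, 0, 0, 0, 0], [0, 0, 0, 0, 0, 0, 0], [0, 0, 0, 0, 0, 0, 0], [0, 0, 0, 0, 0, 0, 0]]], "force": 60}}

```text
time: 12.0
tool_pos: [0.5103, -0.1712, 0.0346]
eef_rot: [3.125, 0.273, 0.013]
wrist_force: [0.2, 0.2, -1.7]
width: 0.504
```

>>> {"fn": "jog_arm", "kwargs": {"deltas": [[[0, 0, -2, 0, 0, 0, 0], [0, 0, -3, 0, 0, 0, 0], [0, 0, -3, 0, 0, 0, 0], [0, 0, -3, 0, 0, 0, 0], [0, 0, 0, 0, 0, 0, 0]]]}}

```text
time: 12.42
tool_pos: [0.5065, -0.1696, 0.1449]
eef_rot: [3.13, 0.274, -0.002]
wrist_force: [0.6, -0.3, -1.3]
width: 0.498
```

```bash
python3 -c "
from h import *
goal(S(-.046-.03-.0975,.035,.10),-139.7)
goal(S(-.046-.03-.0975,.035,.10),10);print(arm.get_obs()['q'])"
```

```text
delta cm [ -5.0729 -34.2755   4.4962] rot deg [  0.0809   0.0278 149.6978] | pos [ 0.5065 -0.1696  0.1449] xyaw 9.997867400409774 F [ 0.6091 -0.3345 -1.2681] t 12.42
 delta cm [ -5.0729 -34.2755   4.4962] rot deg [-0.0042  0.0631 -0.0021] | pos [ 0.5065 -0.1696  0.1449] xyaw 9.997867400409774 F [ 0.6091 -0.3345 -1.2681] t 12.42
[-0.4018  0.3531  1.731  -0.0006  1.0584  0.9948]
```

>>> {"fn": "jog_arm", "kwargs": {"deltas": [[[-0.5, -3.8, -0.3, 0, 0, 0, 0], [-0.5, -3.8, -0.3, 0, 0, 0, 0], [-0.5, -3.8, -0.3, 0, 0, 0, 0], [-0.5, -3.8, -0.3, 0, 0, 0, 0], [-0.5, -3.8, -0.3, 0, 0, 0, 0], [-0.5, -3.8, -0.3, 0, 0, 0, 0], [-0.5, -3.8, -0.3, 0, 0, 0, 0], [-0.5, -3.8, -0.3, 0, 0, 0, 0], [-0.5, -3.8, -0.3, 0, 0, 0, 0]]]}}

```text
time: 13.17
tool_pos: [0.4033, 0.1627, 0.1678]
eef_rot: [3.124, 0.249, 0.007]
wrist_force: [0.1, 0.7, -1.9]
width: 0.498
```

>>> {"fn": "jog_arm", "kwargs": {"deltas": [[[0, 0, -0.3, 0, 0, -7, 0], [0, 0, -0.3, 0, 0, -7, 0], [0, 0, -0.3, 0, 0, -7, 0], [0, 0, -0.3, 0, 0, -7, 0], [0, 0, -0.3, 0, 0, -7, 0], [0, 0, -0.3, 0, 0, -7, 0], [0, 0, -0.3, 0, 0, -7, 0], [0, 0, -0.3, 0, 0, -7, 0], [0, 0, -0.3, 0, 0, -7, 0], [0, 0, -0.3, 0, 0, -7, 0], [0, 0, 0, 0, 0, 0, 0]]]}}

```text
time: 14.08
tool_pos: [0.3912, 0.172, 0.1902]
eef_rot: [-2.386, -2.042, 0.021]
wrist_force: [-0.3, 0.4, -1.2]
width: 0.501
```

```bash
python3 -c "
from h import *
x=arm.get_obs(); a=R.from_rotvec(x['eef_rot']).apply([1,0,0]); 
goal(S(-.046-.03-.0975,.035,.15),np.degrees(np.arctan2(a[1],a[0])));print(x['q'])"
```

```text
delta cm [-1.1435  0.8059  4.0263] rot deg [-0.5197  0.5417 -0.0025] | pos [0.3912 0.172  0.1902] xyaw 81.11633088173576 F [-0.3322  0.3957 -1.2431] t 14.08
[ 0.3188  0.1666  1.872  -0.0048  1.1153  0.4761]
```

>>> {"fn": "jog_arm", "kwargs": {"deltas": [[[-0.1, 0.1, 0, 0, 0, -7, 0], [-0.1, 0.1, 0, 0, 0, -7, 0], [0, 0, 0, 0, 0, -7, 0], [0, 0, 0, 0, 0, -7, 0], [0, 0, 0, 0, 0, -7, 0], [0, 0, 0, 0, 0, -7, 0], [0, 0, 0, 0, 0, -7, 0], [0, 0, 0, 0, 0, -7, 0], [0, 0, 0, 0, 0, -7, 0], [0, 0, 0, 0, 0, -7, 0], [0, 0, 0, 0, 0, 0, 0]]]}}

```text
time: 15.0
tool_pos: [0.3867, 0.1675, 0.1816]
eef_rot: [-0.75, -3.029, 0.028]
wrist_force: [-0.1, -0.4, -2.0]
width: 0.503
```

```bash
python3 -c "
from h import *
goal(S(-.046-.03-.0975,.035,.15),-139.7)"
```

```text
delta cm [-1.3517 -0.1933  3.1408] rot deg [ -0.5819  -1.5969 -68.1216] | pos [0.3867 0.1675 0.1816] xyaw 152.16311770637026 F [-0.1167 -0.4393 -2.0162] t 15.0
```

>>> {"fn": "jog_arm", "kwargs": {"deltas": [[[0, 0, 0, 0, -0.2, -6.8, 0], [0, 0, 0, 0, -0.2, -6.8, 0], [0, 0, 0, 0, -0.2, -6.8, 0], [0, 0, 0, 0, -0.2, -6.8, 0], [0, 0, 0, 0, -0.2, -6.8, 0], [0, 0, 0, 0, -0.2, -6.8, 0], [0, 0, 0, 0, -0.2, -6.8, 0], [0, 0, 0, 0, -0.2, -6.8, 0], [0, 0, 0, 0, -0.2, -6.8, 0], [0, 0, 0, 0, -0.2, -6.5, 0], [0, 0, 0, 0, 0, 0, 0]]]}}

```text
time: 15.92
tool_pos: [0.3817, 0.1656, 0.1751]
eef_rot: [1.049, -2.954, 0.018]
wrist_force: [-0.3, 0.3, -1.5]
width: 0.507
```

```bash
python3 -c "
from h import *
goal(S(-.046-.03-.0975,.035,.06),-139.7); print(arm.get_obs()['q'])"
```

```text
delta cm [-0.8994 -1.3749 11.5115] rot deg [-0.4765 -0.6064 -1.1783] | pos [0.3817 0.1656 0.1751] xyaw -140.88085957321448 F [-0.2896  0.2712 -1.5115] t 15.92
[ 0.3178  0.168   1.9182 -0.0133  1.0622 -1.9293]
```

>>> {"fn": "jog_arm", "kwargs": {"deltas": [[[-0.5, -0.7, 2, -0.5, -0.6, -1.2, 0], [-0.5, -0.7, 3, 0, 0, 0, 0], [0, 0, 3, 0, 0, 0, 0], [0, 0, 3, 0, 0, 0, 0], [0, 0, 0, 0, 0, 0, 0], [0, 0, 0, 0, 0, 0, 0]]]}}

```text
time: 16.42
tool_pos: [0.4019, 0.1617, 0.0625]
eef_rot: [-1.016, 2.966, 0.001]
wrist_force: [1.2, 0.3, -0.9]
width: 0.505
```

```bash
python3 - <<'E'
from h import *
goal(S(-.1755,.035,.036),-139.7)
c=cam("wrist"); w=imaging.grab_frame("wrist"); save("w5.png",w)
for k,z in dict(wedge_tip=.03,wedge=.03,guard_foot=0,guard_edge=.048,guard_panel=0,shaker=0).items():
    for r in imaging.place_of("wrist",k)[:2]: p=ray(c,r["point"],z); print(k,np.round(r["point"]),round(r["confidence"],2),toS(p))
E
```

```text
delta cm [0.7604 0.0977 2.6447] rot deg [-0.1024  0.3445 -2.474 ] | pos [0.4019 0.1617 0.0625] xyaw -142.17375086456934 F [ 1.1714  0.3069 -0.9095] t 16.42
wedge_tip [118. 212.] 0.86 [-0.1935 -0.0884]
wedge [ 81. 266.] 0.74 [-0.1594 -0.121 ]
wedge [324. 299.] 0.62 [-0.1282  0.0297]
guard_panel [328. 266.] 0.26 [-0.1351  0.0321]
```

View pics/w5.png

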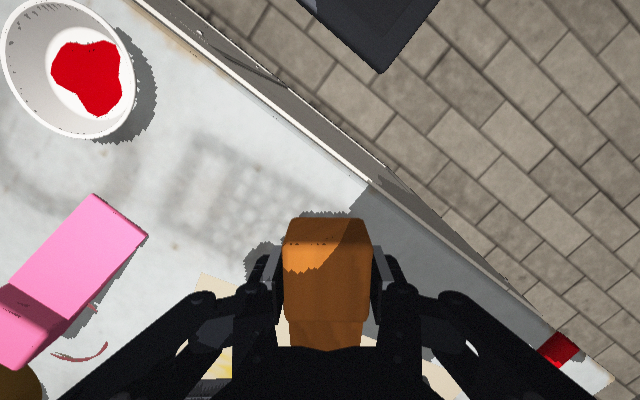

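Sixth picture: the wedge is held squarely, block at px (325,270). The tip points into the machine, and the dish and pink wedge are clear of it. Now I'll lower it to the bench.

>>> {"fn": "jog_arm", "kwargs": {"deltas": [[[0.4, 0.1, 0.8, 0, 0.3, -2.5, 0], [0.4, 0, 0.8, 0, 0, 0, 0], [0, 0, 0.6, 0, 0, 0, 0], [0, 0, 0, 0, 0, 0, 0], [0, 0, 0, 0, 0, 0, 0]]]}}

```text
time: 17.18
tool_pos: [0.4005, 0.1593, 0.0463]
eef_rot: [-1.084, 2.929, -0.004]
wrist_force: [-0.4, 0.1, -2.1]
width: 0.501
```

```bash
python3 - <<'E'
from h import *
goal(S(-.1755,.035,.036),-139.7)
E
```

```text
delta cm [0.4911 0.2215 1.022 ] rot deg [-0.5193  0.9654  0.313 ] | pos [0.4005 0.1593 0.0463] xyaw -139.38257634806055 F [-0.448   0.1047 -2.0996] t 17.18
```

>>> {"fn": "jog_arm", "kwargs": {"deltas": [[[0, 0.1, 0.5, -0.5, 0.9, 0.2, 0], [0, 0, 0.4, 0, 0, 0, 0], [0, 0, 0.1, 0, 0, 0, 0], [0, 0, 0, 0, 0, 0, 0]]]}}

```text
time: 17.52
tool_pos: [0.4018, 0.1609, 0.0366]
eef_rot: [-1.083, 2.946, 0.0]
wrist_force: [-0.8, 0.6, -1.2]
width: 0.502
```

```bash
python3 - <<'E'
from h import *
goal(S(-.1755,.035,.036),-139.7); print(toS(arm.get_obs()['tool_pos']))
E
```

```text
delta cm [0.6775 0.1734 0.0622] rot deg [-0.0497  0.1668  0.0585] | pos [0.4018 0.1609 0.0366] xyaw -139.6413780506927 F [-0.8236  0.5967 -1.2309] t 17.52
[-0.1687  0.0333]
```

>>> {"fn": "jog_arm", "kwargs": {"deltas": [[[-1.2, 0, 0, 0, 0, 0, 0], [-1.2, 0, 0, 0, 0, 0, 0], [-1.2, 0, 0, 0, 0, 0, 0], [-1.2, 0, 0, 0, 0, 0, 0], [-0.8, 0, 0, 0, 0, 0, 0], [0, 0, 0, 0, 0, 0, 0]]]}}

```text
time: 18.02
tool_pos: [0.4502, 0.2018, 0.0366]
eef_rot: [-1.081, 2.945, 0.001]
wrist_force: [-0.1, -1.0, -2.5]
width: 0.502
```

```bash
python3 - <<'E'
from h import *
goal(S(-.0935,.035,.036),-139.7); print(toS(arm.get_obs()['tool_pos']))
E
```

```text
delta cm [-1.1871  0.1844  0.0696] rot deg [-0.0658  0.2651  0.0117] | pos [0.4502 0.2018 0.0366] xyaw -139.68812571938355 F [-0.099  -1.0439 -2.5279] t 18.02
[-0.1054  0.0331]
```

>>> {"fn": "jog_arm", "kwargs": {"deltas": [[[-0.4, 0, 0.2, 0, 0, 0, 0], [-0.4, 0, 0.1, 0, 0, 0, 0], [-0.3, 0, 0, 0, 0, 0, 0], [-0.3, 0, 0, 0, 0, 0, 0]]]}}

```text
time: 18.35
tool_pos: [0.4578, 0.2093, 0.0339]
eef_rot: [1.085, -2.944, 0.003]
wrist_force: [-0.1, 0.1, -0.6]
width: 0.502
```

```bash
python3 - <<'E'
from h import *
goal(S(-.0935,.035,.036),-139.7); print(toS(arm.get_obs()['tool_pos']))
E
```

```text
delta cm [-0.1195  0.1071 -0.2096] rot deg [-0.0135 -0.264   0.1534] | pos [0.4578 0.2093 0.0339] xyaw -139.54663015671537 F [-0.1271  0.1109 -0.5869] t 18.35
[-0.0947  0.0339]
```

Near the expected contact point, so I'll push in fine steps and watch the force.

>>> {"fn": "jog_arm", "kwargs": {"deltas": [[[-0.3, 0, 0, 0, 0, 0, 0], [-0.3, 0, 0, 0, 0, 0, 0], [-0.3, 0, 0, 0, 0, 0, 0]]]}}

```text
time: 18.6
tool_pos: [0.459, 0.2105, 0.0338]
eef_rot: [1.082, -2.93, 0.01]
wrist_force: [-4.7, -8.5, 8.8]
width: 0.5
```

```bash
python3 - <<'E'
from h import *
goal(S(-.0935,.035,.036),-139.7); print(toS(arm.get_obs()['tool_pos']))
E
```

```text
delta cm [ 0.05    0.0894 -0.2144] rot deg [ 0.0224 -1.0822  0.2306] | pos [0.459  0.2105 0.0338] xyaw -139.4691463126539 F [-4.6718 -8.5434  8.7628] t 18.6
[-0.093   0.0341]
```

>>> {"fn": "jog_arm", "kwargs": {"deltas": [[[-0.6, 0, 0, 0, 0, 0, 0], [-0.7, 0, 0, 0, 0, 0, 0], [-0.8, 0, 0, 0, 0, 0, 0], [-0.8, 0, 0, 0, 0, 0, 0]]]}}

```text
time: 18.93
tool_pos: [0.4598, 0.2112, 0.0334]
eef_rot: [1.067, -2.884, 0.034]
wrist_force: [-10.1, -16.2, 18.8]
width: 0.503
```

```bash
python3 - <<'E'
from h import *
goal(S(-.0935,.035,.036),-139.7); print(toS(arm.get_obs()['tool_pos']))
E
```

```text
delta cm [ 0.1771  0.0888 -0.2451] rot deg [ 0.1324 -4.015   0.3217] | pos [0.4598 0.2112 0.0334] xyaw -139.37313437319486 F [-10.1042 -16.2447  18.7948] t 18.93
[-0.0919  0.0341]
```

>>> {"fn": "jog_arm", "kwargs": {"deltas": [[[-0.3, 0, 0, 0, 0, 0, 0.8], [-0.1, 0, 0, 0, 0, 0, 0.8], [0, 0, 0, 0, 0, 0, 0.8], [0, 0, 0, 0, 0, 0, 0.8]]]}}

```text
time: 19.27
tool_pos: [0.4634, 0.2133, 0.0335]
eef_rot: [1.065, -2.886, 0.034]
wrist_force: [-0.7, 0.3, 0.2]
width: 0.801
```

```bash
python3 - <<'E'
from h import *
goal(S(-.0935,.035,.036),-139.7); print(toS(arm.get_obs()['tool_pos']))
E
```

```text
delta cm [ 0.5801  0.158  -0.2125] rot deg [ 0.11   -3.9657  0.2148] | pos [0.4634 0.2133 0.0335] xyaw -139.481071523815 F [-0.7353  0.2679  0.1833] t 19.27
[-0.0879  0.0334]
```

>>> {"fn": "jog_arm", "kwargs": {"deltas": [[[0, 0, -2, 0, 0, 0, 0.8], [0, 0, -3, 0, -2, 0, 1], [0, 0, -3, 0, -2, 0, 1], [3.5, 0, -2, 0, 0, 0, 1], [3.5, 0, -2, 0, 0, 0, 0], [0, 0, 0, 0, 0, 0, 0], [0, 0, 0, 0, 0, 0, 0]]]}}

```text
time: 19.85
tool_pos: [0.4178, 0.1737, 0.1573]
eef_rot: [-1.087, 2.933, 0.008]
wrist_force: [-0.2, 1.0, -0.3]
width: 0.602
```

```bash
python3 - <<'E'
from h import *
goal(S(-.155,.034,.036),-139.7)
c=cam("wrist"); w=imaging.grab_frame("wrist"); save("w6.png",w)
for k,z in dict(wedge_tip=0,wedge=.0,wedge_block=.02,guard_foot=0,guard_edge=.048,guard_panel=0,shaker=0).items():
    for r in imaging.place_of("wrist",k)[:2]: p=ray(c,r["point"],z); print(k,np.round(r["point"]),round(r["confidence"],2),toS(p))
E
```

```text
delta cm [ 0.852   0.1354 12.1192] rot deg [0.0132 0.81   0.3623] | pos [0.4178 0.1737 0.1573] xyaw -139.33779140636227 F [-0.2029  0.9508 -0.3212] t 19.85
wedge_tip [179. 151.] 0.64 [-0.1844 -0.1125]
wedge [146. 193.] 0.81 [-0.1417 -0.1538]
wedge [326. 274.] 0.64 [-0.0474  0.0321]
wedge_block [110. 223.] 0.84 [-0.116  -0.1819]
guard_foot [330. 275.] 0.82 [-0.0461  0.0367]
guard_edge [277. 302.] 0.64 [-0.0462 -0.0159]
guard_panel [302. 311.] 0.73 [0.0037 0.0036]
guard_panel [384. 281.] 0.68 [-0.0386  0.0986]
shaker [302. 313.] 0.97 [0.0062 0.003 ]
```

View pics/w6.png

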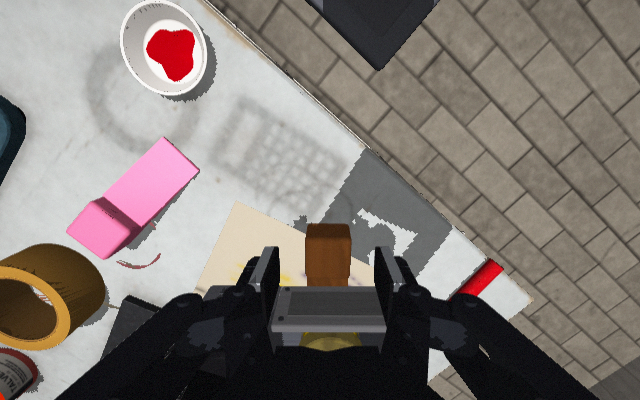

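Seventh picture: the wedge stands square under the shut guard, its block at px (328,250) in front of the guard bar at (330,290). To be sure it's jammed, I'll tap it from behind with closed fingers.

>>> {"fn": "jog_arm", "kwargs": {"deltas": [[[0.5, 0.1, 3, 0, 0.8, 0.3, 0], [0.4, 0, 3, 0, 0, 0, 0], [0, 0, 3, 0, 0, 0, 0], [0, 0, 2.5, 0, 0, 0, 0], [0, 0, 0, 0, 0, 0, 0], [0, 0, 0, 0, 0, 0, 0]]]}}

```text
time: 20.75
tool_pos: [0.4153, 0.1715, 0.0357]
eef_rot: [1.087, -2.947, -0.0]
wrist_force: [0.4, 0.5, 0.7]
width: -0.001
```

```bash
python3 - <<'E'
from h import *
goal(S(-.155,.034,.034),-139.7); print(toS(arm.get_obs()['tool_pos']))
c=cam("wrist")
E
```

```text
delta cm [0.3463 0.1371 0.1676] rot deg [ 0.0174 -0.0451  0.2023] | pos [0.4153 0.1715 0.0357] xyaw -139.49769830203678 F [0.3724 0.518  0.6743] t 20.75
[-0.1515  0.0326]
```

>>> {"fn": "jog_arm", "kwargs": {"deltas": [[[-0.7, -0.1, 0, 0, 0, 0, 0], [-0.6, 0, 0, 0, 0, 0, 0], [-0.5, 0, 0, 0, 0, 0, 0], [-0.4, 0, 0, 0, 0, 0, 0]]]}}

```text
time: 21.08
tool_pos: [0.4362, 0.1869, 0.0385]
eef_rot: [-1.086, 2.945, -0.0]
wrist_force: [1.3, -0.5, 0.4]
width: -0.001
```

```bash
python3 - <<'E'
from h import *
goal(S(-.155,.034,.034),-139.7); print(toS(arm.get_obs()['tool_pos']))
E
```

```text
delta cm [2.9341 0.3203 0.4465] rot deg [-0.0552  0.1463  0.1892] | pos [0.4362 0.1869 0.0385] xyaw -139.5107395997405 F [ 1.2974 -0.5027  0.3746] t 21.08
[-0.1257  0.0309]
```

>>> {"fn": "jog_arm", "kwargs": {"deltas": [[[-0.3, 0.2, 0.2, 0, 0, 0, 0], [-0.4, 0.1, 0, 0, 0, 0, 0], [-0.5, 0, 0, 0, 0, 0, 0], [-0.6, 0, 0, 0, 0, 0, 0]]]}}

```text
time: 21.42
tool_pos: [0.4359, 0.1916, 0.0375]
eef_rot: [1.089, -2.919, 0.017]
wrist_force: [-6.7, -13.8, 7.3]
width: 0.001
```

```bash
python3 - <<'E'
from h import *
goal(S(-.155,.034,.034),-139.7); print(toS(arm.get_obs()['tool_pos']))
E
```

```text
delta cm [ 3.2056 -0.0281  0.4443] rot deg [-0.0595 -1.6245  0.6156] | pos [0.4359 0.1916 0.0375] xyaw -139.0850915533179 F [ -6.6848 -13.7673   7.3464] t 21.42
[-0.1228  0.0346]
```

>>> {"fn": "jog_arm", "kwargs": {"deltas": [[[-0.8, 0, 0, 0, 0, 0, 0], [-0.9, 0, 0, 0, 0, 0, 0], [-0.9, 0, 0, 0, 0, 0, 0], [-0.9, 0, 0, 0, 0, 0, 0]]]}}

```text
time: 21.75
tool_pos: [0.4347, 0.1931, 0.0366]
eef_rot: [1.081, -2.853, 0.048]
wrist_force: [-8.9, -17.9, 15.3]
width: 0.0
```

```bash
python3 - <<'E'
from h import *
goal(S(-.155,.034,.034),-139.7); print(toS(arm.get_obs()['tool_pos']))
E
```

```text
delta cm [ 3.1835 -0.1855  0.5648] rot deg [ 0.0855 -5.4542  1.2043] | pos [0.4347 0.1931 0.0366] xyaw -138.48797099063495 F [ -8.9053 -17.8781  15.3277] t 21.75
[-0.1228  0.0365]
```

>>> {"fn": "jog_arm", "kwargs": {"deltas": [[[1.5, 0, 0, 0, 0, 0, 0], [2, 0, 0, 0, -3, 0, 0], [0, 0, -3.5, 0, -2.4, 1, 0], [0, 0, -3.5, 0, 0, 0, 0], [0, 0, -3.5, 0, 0, 0, 0], [0, 0, -3.5, 0, 0, 0, 0], [0, 0, -3.5, 0, 0, 0, 0], [0, 0, -3, 0, 0, 0, 0], [0, 0, 0, 0, 0, 0, 0]]]}}

```text
time: 22.5
tool_pos: [0.406, 0.1694, 0.2582]
eef_rot: [-1.087, 2.946, 0.002]
wrist_force: [0.7, -1.0, 0.7]
width: -0.004
```

```bash
python3 - <<'E'
from h import *
goal(S(0,-.06,.24),-139.7)
c=cam("wrist"); w=imaging.grab_frame("wrist"); save("w7.png",w)
for k,z in dict(wedge_tip=0,wedge=.0,wedge_block=.02,guard_foot=0,guard_edge=.048,guard_panel=0,dial_grip=.111,shaker=0).items():
    for r in imaging.place_of("wrist",k)[:3]: p=ray(c,r["point"],z); print(k,np.round(r["point"]),round(r["confidence"],2),toS(p))
for l in cv2.createLineSegmentDetector().detect(cv2.cvtColor(w,cv2.COLOR_RGB2GRAY))[0][:,0]:
    p,q=ray(c,l[:2],.04),ray(c,l[2:],.04); d=q-p; m=toS((p+q)/2)
    if np.linalg.norm(d)>.025 and -.13<m[0]<-.03 and -.03<m[1]<.1: print(np.round(l),round((np.degrees(np.arctan2(d[1],d[0]))+45)%90-45,1),toS(p),toS(q))
E
```

```text
delta cm [-15.959   -9.7719   1.8468] rot deg [0.0465 0.1255 0.2116] | pos [0.406  0.1694 0.2582] xyaw -139.48843632081966 F [ 0.7346 -0.9816  0.6919] t 22.5
wedge_tip [216. 151.] 0.92 [-0.1848 -0.1108]
wedge_tip [325. 243.] 0.43 [-0.0508  0.0341]
wedge [325. 243.] 0.91 [-0.0514  0.0347]
wedge [190. 181.] 0.89 [-0.1445 -0.1514]
wedge_block [324. 222.] 0.69 [-0.0923  0.0337]
guard_edge [285. 260.] 0.63 [-0.0486 -0.0175]
guard_panel [368. 249.] 0.94 [-0.0418  0.0988]
dial_grip [244. 325.] 0.55 [ 0.0008 -0.0591]
dial_grip [324. 245.] 0.16 [-0.1029  0.0339]
shaker [305. 278.] 0.77 [0.0082 0.0036]
shaker [214.  81.] 0.52 [-0.2713 -0.1035]
[277. 254. 312. 253.] 42.2 [-0.0545 -0.0297] [-0.0561  0.0172]
[343. 214. 339. 251.] 36.7 [-0.1107  0.0572] [-0.0589  0.054 ]
[307. 246. 308. 204.] 37.5 [-0.0662  0.0108] [-0.1239  0.0135]
[288. 256. 283. 276.] 24.8 [-0.0501 -0.015 ] [-0.0195 -0.0235]
[296. 281. 298. 257.] 33.8 [-0.0131 -0.0058] [-0.0498 -0.0016]
[355. 216. 375. 222.] 21.6 [-0.1085  0.0731] [-0.0997  0.0991]
[353. 258. 357. 280.] -39.4 [-0.0483  0.0726] [-0.0135  0.079 ]
[329. 244. 330. 284.] 41.7 [-0.0683  0.0405] [-0.0071  0.042 ]
[323. 286. 323. 244.] 39.8 [-0.005   0.0316] [-0.0682  0.0322]
[342. 277. 340. 256.] -44.2 [-0.0188  0.058 ] [-0.0518  0.0548]
[313. 253. 311. 277.] 34.9 [-0.0555  0.0188] [-0.0187  0.0153]
[375. 272. 370. 255.] -31.4 [-0.0269  0.1036] [-0.0522  0.0952]
```

```bash
python3 - <<'E'
import cv2
cv2.imwrite("pics/w7c.png",cv2.resize(cv2.imread("pics/w7.png")[190:320,190:450],None,fx=3,fy=3,interpolation=cv2.INTER_CUBIC))
E
```

```text
(no output)
```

View pics/w7c.png

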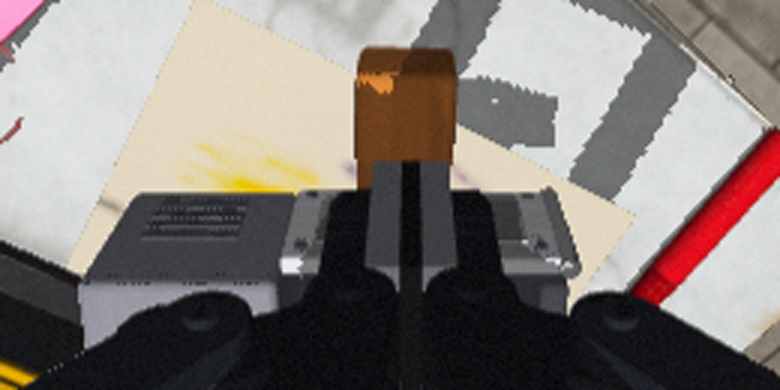

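Eighth picture: the wedge is jammed in squarely. Its block is at shaker x = -92 mm and its origin at -51 mm, so the tip is about +8 mm. The guard edge sits at -48 mm, which is shut. It held 20 N without moving. Now the dial.

>>> {"fn": "jog_arm", "kwargs": {"deltas": [[[-3.2, -1.9, 0, 0, 0, 0, 0], [-3.2, -1.9, 0, 0, 0, 0, 0], [-3.2, -1.9, 0, 0, 0, 0, 0], [-3.2, -1.9, 0, 0, 0, 0, 0], [-3.2, -1.9, 0, 0, 0, 0, 0], [0, 0, 0, 0, 0, 7, 0], [0, 0, 0, 0, 0, 7, 1], [0, 0, 0, 0, 0, 7, 1], [0, 0, 0, 0, 0, 7, 1], [0, 0, 0, 0, 0, 7, 1], [0, 0, 0, 0, 0, 7, 1], [0, 0, 0, 0, 0, 7, 1]]]}}

```text
time: 23.95
tool_pos: [0.5881, 0.1989, 0.2246]
eef_rot: [-0.26, -3.085, 0.024]
wrist_force: [0.2, 0.2, -0.8]
width: 0.847
```

```bash
python3 - <<'E'
from h import *
goal(S(0,-.06,.25),107.8)
E
```

```text
delta cm [-0.1494 -0.0067 -2.5538] rot deg [-2.3594 -1.6714 62.5416] | pos [0.5881 0.1989 0.2246] xyaw 170.33003135375282 F [ 0.217   0.1596 -0.7579] t 23.95
```

>>> {"fn": "jog_arm", "kwargs": {"deltas": [[[0, 0, -0.5, -0.3, -0.2, 7, 1], [0, 0, -0.5, -0.3, -0.2, 7, 1], [0, 0, -0.5, -0.3, -0.2, 7, 1], [0, 0, -0.5, -0.3, -0.2, 7, 1], [0, 0, -0.5, -0.3, -0.2, 7, 1], [0, 0, -0.5, -0.3, -0.2, 7, 1], [0, 0, -0.5, -0.3, -0.2, 7, 1], [0, 0, -0.5, -0.3, -0.2, 7, 1], [0, 0, 0, 0, 0, 6, 1], [0, 0, 0, 0, 0, 0, 1], [0, 0, 0, 0, 0, 0, 1]]]}}

```text
time: 24.87
tool_pos: [0.5862, 0.1976, 0.2494]
eef_rot: [-1.863, -2.504, 0.029]
wrist_force: [-0.4, 0.4, 0.6]
width: 1.001
```

```bash
python3 - <<'E'
from h import *
goal(S(0,-.06,.15),107.8)
c=cam("wrist"); w=imaging.grab_frame("wrist"); save("w8.png",w)
for r in imaging.place_of("wrist","dial_grip")[:2]: p=ray(c,r["point"],.111); print(r,p,toS(p))
for r in imaging.masks_of("wrist","timer_dial")[:1]: print(r["bbox"])
for l in cv2.createLineSegmentDetector().detect(cv2.cvtColor(w,cv2.COLOR_RGB2GRAY))[0][:,0]:
    p,q=ray(c,l[:2],.123),ray(c,l[2:],.123); d=q-p; m=toS((p+q)/2)
    if np.linalg.norm(d)>.012 and np.hypot(m[0],m[1]+.06)<.045: print(np.round(l),"yaw",round(np.degrees(np.arctan2(d[1],d[0]))%180,1),toS(p),toS(q))
cv2.imwrite("pics/w8c.png",cv2.resize(cv2.imread("pics/w8.png")[90:340,160:490],None,fx=2.2,fy=2.2,interpolation=cv2.INTER_CUBIC))
E
```

```text
delta cm [-0.0678  0.7463  9.9193] rot deg [-1.5474 -0.2905 -1.1014] | pos [0.5862 0.1976 0.2494] xyaw 106.69482200702845 F [-0.424   0.355   0.6132] t 24.87
{'point': [336.3, 195.9], 'confidence': 0.67} [0.5927 0.2004 0.111 ] [ 0.0024 -0.06  ]
[309.2, 160.3, 52.7, 64.5]
[348. 221. 330. 225.] yaw 30.8 [ 0.0046 -0.0838] [-0.0128 -0.0809]
[306. 198. 307. 174.] yaw 102.8 [-0.0228 -0.0478] [-0.0125 -0.028 ]
[363. 178. 362. 198.] yaw 107.7 [ 0.032  -0.0509] [ 0.0249 -0.0682]
[318. 212. 306. 199.] yaw 143.9 [-0.0186 -0.0648] [-0.0226 -0.0485]
[336. 194. 336. 176.] yaw 107.9 [ 0.0042 -0.0555] [ 0.0108 -0.0393]
[332. 174. 332. 192.] yaw 107.9 [ 0.0082 -0.0369] [ 0.002  -0.0519]
[316. 231. 286. 167.] yaw 129.9 [-0.0278 -0.0808] [-0.0274 -0.0148]
[362. 199. 354. 210.] yaw 71.7 [ 0.0239 -0.069 ] [ 0.0132 -0.0755]
[361. 215. 383. 206.] yaw 40.9 [ 0.0179 -0.0831] [ 0.0397 -0.0829]
[382. 204. 372. 183.] yaw 132.2 [ 0.039  -0.0802] [ 0.0383 -0.0583]
[310. 172. 323. 162.] yaw 55.1 [-0.0096 -0.0273] [ 0.0054 -0.0233]
[348. 161. 362. 178.] yaw 147.2 [ 0.0258 -0.0314] [ 0.0316 -0.0506]
[335. 159. 350. 164.] yaw 176.7 [ 0.0156 -0.0249] [ 0.026  -0.0348]
[331. 228. 318. 232.] yaw 36.1 [-0.0137 -0.0838] [-0.0266 -0.0829]
[326. 211. 326. 184.] yaw 106.4 [-0.0105 -0.0663] [-0.0003 -0.0433]
[294. 179. 318. 228.] yaw 130.2 [-0.0249 -0.0276] [-0.025  -0.0794]
[340. 214. 340. 198.] yaw 106.0 [-0.0005 -0.0746] [ 0.006  -0.0601]
[329. 198. 329. 216.] yaw 106.9 [-0.0031 -0.0562] [-0.0099 -0.0719]
```

View pics/w8c.png

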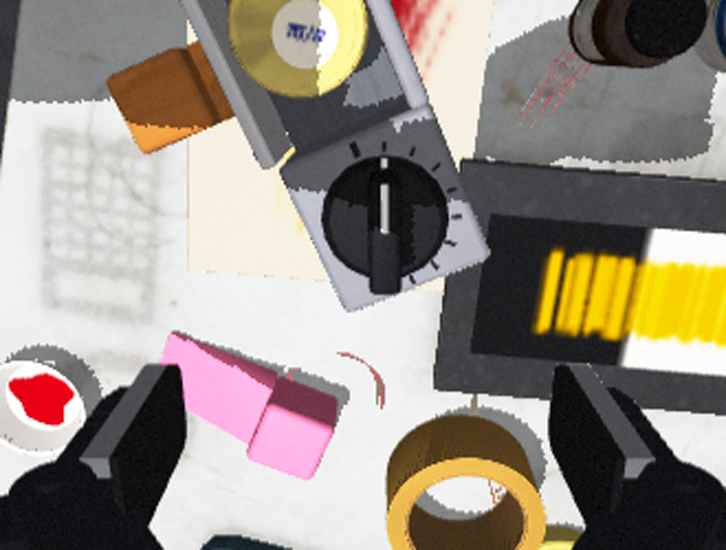

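Ninth picture: the pointer (white line, crop px (384,205)) stands exactly one short tick clockwise of the long tick at (354,150), so the dial is at 1 click. The bar yaw is about 107.5°. The wedge and guard are in place on the left. I'll lower onto the grip.

>>> {"fn": "jog_arm", "kwargs": {"deltas": [[[0, 0.4, 1, -1.5, -0.3, -0.9, 1], [0, 0.4, 3, 0, 0, 0, 1], [0, 0, 3, 0, 0, 0, 1], [0, 0, 2, 0, 0, 0, 1], [0, 0, 0, 0, 0, 0, 1], [0, 0, 0, 0, 0, 0, 1]]]}}

```text
time: 25.52
tool_pos: [0.5962, 0.2006, 0.158]
eef_rot: [1.842, 2.541, 0.006]
wrist_force: [0.2, -0.8, 1.0]
width: 0.999
```

```bash
python3 - <<'E'
from h import *
goal([.592,.1998,.115],107.6)
E
```

```text
delta cm [ 0.0622 -0.4451  4.2942] rot deg [0.3145 0.0405 0.5262] | pos [0.5962 0.2006 0.158 ] xyaw 108.12603974047299 F [ 0.167  -0.8141  0.9745] t 25.52
```

>>> {"fn": "jog_arm", "kwargs": {"deltas": [[[0, -0.3, 1.5, 0.3, 0, 0.4, 1], [0, -0.1, 1.5, 0, 0, 0, 1], [0, 0, 1, 0, 0, 0, 1], [0, 0, 0, 0, 0, 0, 1]]]}}

```text
time: 25.85
tool_pos: [0.5959, 0.2002, 0.1217]
eef_rot: [1.846, 2.535, 0.009]
wrist_force: [-0.3, 0.3, -0.3]
width: 0.998
```

```bash
python3 - <<'E'
from h import *
goal([.592,.1998,.115],107.6)
E
```

```text
delta cm [ 0.0811 -0.3843  0.6678] rot deg [0.4322 0.0612 0.2663] | pos [0.5959 0.2002 0.1217] xyaw 107.8660973006137 F [-0.2538  0.3417 -0.2718] t 25.85
```

>>> {"fn": "jog_arm", "kwargs": {"deltas": [[[0.1, -0.4, 0.5, 0.4, 0, 0.2, 1], [0, 0, 0, 0, 0, 0, 1], [0, 0, 0, 0, 0, 0, 0], [0, 0, 0, 0, 0, 0, 0], [0, 0, 0, 0, 0, 0, 0], [0, 0, 0, 0, 0, 0, 0], [0, 0, 0, 0, 0, 0, 0], [0, 0, 0, 0, 0, 0, 0], [0, 0, 0, 0, 0, 0, 0], [0, 0, 0, 0, 0, 0, 0], [0, 0, 0, 0, 0, 0, 0], [0, 0, 0, 0, 0, 0, 0]]], "force": 40}}

```text
time: 26.85
tool_pos: [0.5899, 0.1993, 0.122]
eef_rot: [1.852, 2.537, -0.003]
wrist_force: [-0.9, -0.3, 0.3]
width: 0.154
```

```bash
python3 - <<'E'
from h import *
goal([.592,.1998,.115],107.6); o=arm.get_obs(); print(o['torque'],o['width'],o['q'])
E
```

```text
delta cm [-0.0169  0.2198  0.7043] rot deg [-0.0766  0.0906  0.1206] | pos [0.5899 0.1993 0.122 ] xyaw 107.72063598592572 F [-0.8926 -0.318   0.3366] t 26.85
[-0.004   0.0184 -0.0137] 0.15410294654336923 [ 0.2589  0.485   1.5617 -0.0018  1.0962 -0.0495]
```

>>> {"fn": "jog_arm", "kwargs": {"deltas": [[[0, 0, 0, 0, 0, -4, 0], [0, 0, 0, 0, 0, -4, 0], [0, 0, 0, 0, 0, -4, 0], [0, 0, 0, 0, 0, -4, 0], [0, 0, 0, 0, 0, -4, 0], [0, 0, 0, 0, 0, -3, 0], [0, 0, 0, 0, 0, -2, 0]]]}}

```text
time: 27.43
tool_pos: [0.5903, 0.1996, 0.1221]
eef_rot: [-1.239, -2.885, 0.001]
wrist_force: [-2.1, -0.8, 0.6]
width: 0.154
```

```bash
python3 - <<'E'
from h import *
goal([.59,.1993,.12],131); o=arm.get_obs(); print(o['torque'],o['width'],o['q'])
E
```

```text
delta cm [-0.0019 -0.0398  0.2058] rot deg [-0.0855 -0.0651  2.5126] | pos [0.5903 0.1996 0.1221] xyaw 133.51257263078693 F [-2.142  -0.7824  0.5833] t 27.43
[-0.02   -0.039  -0.6049] 0.15358464300486294 [ 0.2581  0.4857  1.5602  0.0004  1.0975 -0.5015]
```

The dial is at the zero stop: it turned 25.8° (22.5° plus the 3.4° to the stop) and torque built up to 0.6 N m. Now clockwise, aiming for a tool yaw of about 17.7°.

>>> {"fn": "jog_arm", "kwargs": {"deltas": [[[0, 0, 0, 0, 0, -1, 0], [0, 0, 0, 0, 0, -1, 0], [0, 0, 0, 0, 0, 0, 0], [0, 0, 0, 0, 0, 5, 0], [0, 0, 0, 0, 0, 5, 0], [0, 0, 0, 0, 0, 5, 0], [0, 0, 0, 0, 0, 5, 0], [0, 0, 0, 0, 0, 5, 0], [0, 0, 0, 0, 0, 5, 0], [0, 0, 0, 0, 0, 5, 0], [0, 0, 0, 0, 0, 5, 0], [0, 0, 0, 0, 0, 5, 0]]]}}

```text
time: 28.43
tool_pos: [0.59, 0.1971, 0.1229]
eef_rot: [2.202, 2.228, -0.016]
wrist_force: [-1.3, 0.8, 1.1]
width: 0.147
```

```bash
python3 - <<'E'
from h import *
goal([.5901,.1995,.12],17.7); o=arm.get_obs(); print(o['torque'],o['width'],o['q'])
E
```

```text
delta cm [0.2391 0.0119 0.2877] rot deg [ 0.4358  0.7215 72.9624] | pos [0.59   0.1971 0.1229] xyaw 90.66415636763203 F [-1.274   0.7508  1.1255] t 28.43
[0.1616 0.4165 3.4032] 0.1474659453963475 [ 0.262   0.4851  1.5587 -0.0145  1.1024  0.257 ]
```

>>> {"fn": "jog_arm", "kwargs": {"deltas": [[[0.2, 0, 0, 0, 0.5, 0, 0], [0, 0, 0, 0, 0, 0, 0], [0, 0, 0, 0, 0, 0, 0]]]}}

```text
time: 28.68
tool_pos: [0.5895, 0.1976, 0.1231]
eef_rot: [2.2, 2.235, -0.013]
wrist_force: [0.0, 0.5, -0.2]
width: 0.151
```

```bash
python3 - <<'E'
from h import *
goal([.5901,.1995,.12],17.7); o=arm.get_obs(); print(o['torque'],o['width'],o['q'])
c=cam("top"); w=imaging.grab_frame("wrist"); save("w9.png",w)
E
```

```text
delta cm [0.1922 0.0648 0.3102] rot deg [ 0.2614  0.5451 73.1869] | pos [0.5895 0.1976 0.1231] xyaw 90.88809075556232 F [ 0.0235  0.4889 -0.2202] t 28.68
[-0.0507  0.0405  0.0055] 0.15118936059189395 [ 0.2606  0.4842  1.5599 -0.01    1.1017  0.2497]
```

View pics/w9.png

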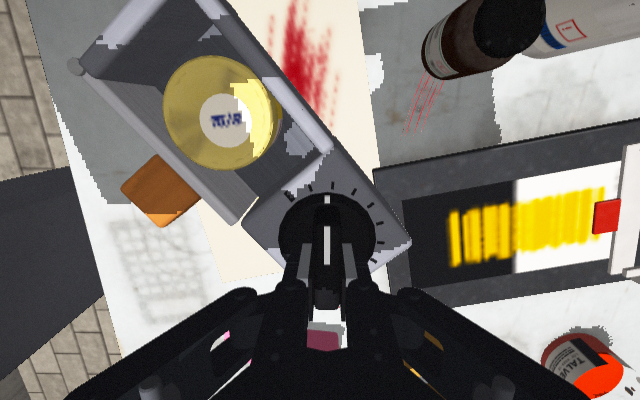

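Tenth picture: the bar follows the jaws, with the white line at px (327,245) aligned with them. The torque is back to zero, so that reading was a transient. I'll continue clockwise.

>>> {"fn": "jog_arm", "kwargs": {"deltas": [[[0.1, 0, 0, 0, 0.3, 5, 0], [0, 0, 0, 0, 0, 5, 0], [0, 0, 0, 0, 0, 5, 0], [0, 0, 0, 0, 0, 5, 0], [0, 0, 0, 0, 0, 5, 0], [0, 0, 0, 0, 0, 5, 0], [0, 0, 0, 0, 0, 5, 0], [0, 0, 0, 0, 0, 5, 0], [0, 0, 0, 0, 0, 5, 0], [0, 0, 0, 0, 0, 5, 0], [0, 0, 0, 0, 0, 5, 0], [0, 0, 0, 0, 0, 0, 0]]]}}

```text
time: 29.73
tool_pos: [0.5872, 0.1988, 0.1231]
eef_rot: [3.002, 0.917, -0.013]
wrist_force: [-1.9, -1.3, 0.3]
width: 0.148
```

```bash
python3 - <<'E'
from h import *
goal([.5901,.1995,.12],17.7); o=arm.get_obs(); print(o['torque'],o['width'],o['q'])
E
```

```text
delta cm [0.2833 0.1056 0.312 ] rot deg [ 0.0676  0.4876 16.2694] | pos [0.5872 0.1988 0.1231] xyaw 33.96946639019162 F [-1.8587 -1.3086  0.2756] t 29.73
[-0.0633  0.0887  0.1002] 0.1478148857150324 [ 0.2599  0.4835  1.5611 -0.0031  1.1051  1.2392]
```

>>> {"fn": "jog_arm", "kwargs": {"deltas": [[[0.2, 0, 0, 0, 0.4, 5, 0], [0, 0, 0, 0, 0, 5, 0], [0, 0, 0, 0, 0, 5, 0], [0, 0, 0, 0, 0, 0, 0], [0, 0, 0, 0, 0, 0, 0]]]}}

```text
time: 30.15
tool_pos: [0.5868, 0.1994, 0.1231]
eef_rot: [3.098, 0.521, -0.009]
wrist_force: [-0.5, 0.1, -0.0]
width: 0.15
```

```bash
python3 - <<'E'
from h import *
goal([.5901,.1995,.12],17.7); o=arm.get_obs(); print(o['torque'],o['width'],o['q'])
E
```

```text
delta cm [0.3153 0.102  0.3068] rot deg [-0.0284  0.3364  1.3946] | pos [0.5868 0.1994 0.1231] xyaw 19.094680365966713 F [-0.4839  0.1146 -0.035 ] t 30.15
[-0.1384  0.1065 -0.3206] 0.1500185902317544 [0.2594 0.4824 1.5635 0.0001 1.1016 1.4969]
```

>>> {"fn": "jog_arm", "kwargs": {"deltas": [[[0, 0, 0, 0, 0, 1, 0], [0, 0, 0, 0, 0, 0, 0.5], [0, 0, 0, 0, 0, 0, 0.5], [0, 0, 0, 0, 0, 0, 0.5], [0, 0, 0, 0, 0, 0, 0.5], [0, 0, -2.5, 0, 0, 0, 0.5], [0, 0, -3, 0, 0, 0, 0.5], [0, 0, -3, 0, 0, 0, 0.5], [0, 0, -3, 0, 0, 0, 0.5], [0, 0, 0, 0, 0, 0, 0.5], [0, 0, 0, 0, 0, 0, 0.5], [0, 0, 0, 0, 0, 0, 0.5]]]}}

```text
time: 31.15
tool_pos: [0.5879, 0.2, 0.2418]
eef_rot: [-3.099, -0.512, 0.01]
wrist_force: [-0.1, -0.4, 0.7]
width: 0.503
```

```bash
python3 - <<'E'
from h import *
goal([.5901,.1995,.12],17.7)
c=cam("wrist"); w=imaging.grab_frame("wrist"); save("w10.png",w)
for k,z in dict(dial_grip=.111,wedge=0,wedge_block=.02,guard_edge=.048,shaker=0).items():
    for r in imaging.place_of("wrist",k)[:2]: p=ray(c,r["point"],z); print(k,round(r["confidence"],2),toS(p))
for l in cv2.createLineSegmentDetector().detect(cv2.cvtColor(w,cv2.COLOR_RGB2GRAY))[0][:,0]:
    p,q=ray(c,l[:2],.123),ray(c,l[2:],.123); d=q-p; m=toS((p+q)/2)
    if np.linalg.norm(d)>.015 and np.hypot(m[0],m[1]+.06)<.04: print("yaw",round(np.degrees(np.arctan2(d[1],d[0]))%180,1),toS(p),toS(q))
c=cam("top"); imaging.grab_frame("top")
for k in("dish","calculator"):
    for r in imaging.place_of("top",k)[:1]: print(k,ray(c,r["point"],0))
cv2.imwrite("pics/w10c.png",cv2.resize(w[60:360,100:500,::-1],None,fx=1.9,fy=1.9,interpolation=cv2.INTER_CUBIC))
E
```

```text
delta cm [ 0.2694  0.1366 12.1762] rot deg [-0.071   0.3754  1.0627] | pos [0.5879 0.2    0.2418] xyaw 18.762956092297706 F [-0.0731 -0.4345  0.6844] t 31.15
dial_grip 0.74 [-0.3204 -0.2959]
dial_grip 0.64 [ 0.0001 -0.0614]
wedge 0.94 [-0.136  -0.1546]
wedge 0.16 [-0.0435  0.0379]
wedge_block 0.63 [-0.0847  0.0333]
wedge_block 0.61 [-0.1174 -0.1798]
guard_edge 0.71 [-0.0469 -0.0193]
shaker 0.69 [-0.0017  0.0001]
yaw 14.6 [ 0.0222 -0.0658] [-0.0017 -0.0543]
yaw 123.5 [-0.0216 -0.0545] [-0.0195 -0.0367]
yaw 20.8 [-0.014  -0.0564] [ 0.021  -0.0687]
yaw 2.1 [ 0.0015 -0.088 ] [-0.0131 -0.0766]
yaw 51.4 [ 0.0226 -0.086 ] [ 0.0063 -0.0892]
yaw 178.7 [ 0.0213 -0.0379] [ 0.0335 -0.0487]
yaw 130.9 [-0.0204 -0.0957] [-0.0208 -0.0596]
yaw 39.8 [-0.0176 -0.0945] [ 0.0249 -0.0949]
yaw 18.2 [ 0.0211 -0.0746] [-0.012  -0.0611]
yaw 51.6 [ 0.0059 -0.0851] [ 0.0217 -0.082 ]
yaw 13.2 [-0.0074 -0.0783] [ 0.006  -0.0851]
yaw 41.2 [ 0.017  -0.0276] [-0.0059 -0.028 ]
yaw 24.3 [-0.0005 -0.0518] [-0.0157 -0.0474]
dish [ 0.4046 -0.0101  0.    ]
calculator [ 0.4246 -0.375   0.    ]
```

View pics/w10c.png

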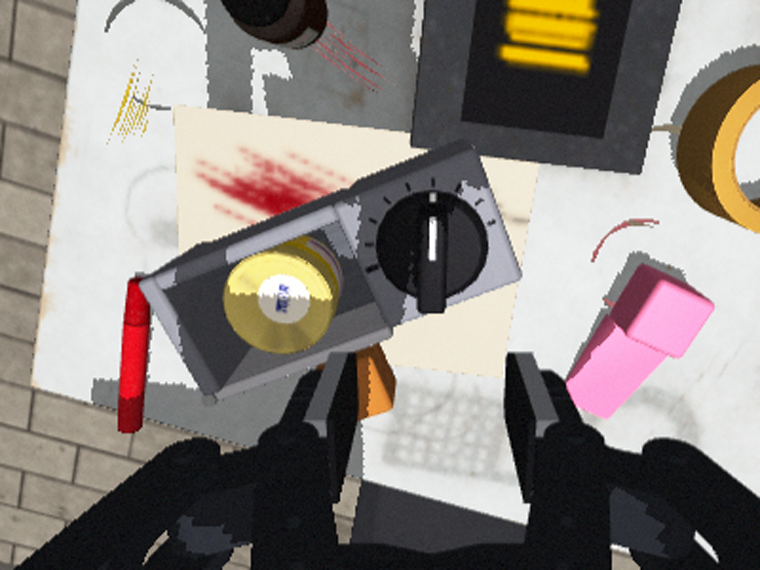

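Eleventh picture: counting short ticks from the long tick at (374,267), the pointer (433,240) stands at the fifth tick, (433,183). The bar yaw is about 18°, against an expected 17.8°. The guard is shut and the wedge is under it, and the gripper is clear of everything.

```bash
python3 -c "
from h import *
print(arm.close_job())"
```

```text
the job is handed in; nothing more can be done
None
```

The shaker is set for a run, and I handed the job in at about 31 s of the 72 s allowed. No verdict comes back, so what follows rests on my own last checks.

- **Guard:** I swung it shut against its stop. The last detection put its edge 47 mm in front of the shaker's centre, where 46 mm is shut.
- **Wedge:** I gripped the wooden wedge, turned it round and pushed it in thin end first. I then pushed it from behind with closed fingers at about 20 N and it did not move. The tip is about 50 mm or more behind the guard's outer face, and the wedge is square. The contact force on the guard could not be measured directly, so the jam is inferred from that push.
- **Dial:** It started at one click. I turned it back to the zero stop, where the torque rose to 0.6 N m, and then clockwise to the fifth click. The last picture shows the pointer on the fifth tick, with the bar at about 18° where 17.8° was expected. One moment reading of 3.4 N m during the turn was back to zero when I paused.
- **Dish and calculator:** I never touched either. The last detections were about 11 mm (dish) and 3 mm (calculator) from the first ones. I take that as detection scatter, and both are well under the 30 mm limit.
- **Robot:** The gripper was hovering clear of everything at hand-in.

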